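# Press the re-glued game blocks in the bar clamp and put them back in their tray

## Robot

A 6-joint arm with a two-finger parallel gripper is mounted at the origin on the work surface. World frame = base frame: x ahead of the robot, y to its left, z up, the work surface at z = 0. Lengths are in m, angles in rad, forces in N, time in s.
With the tool pointing down it reaches from about 0.4 to 0.825 m from the base axis. Payload 7 kg.
Tool frame: the origin (TCP) lies midway between the tips of the shut fingers; the grasp point (between the pads) lies hold_point_z behind it (hold_point_z is the distance from the TCP to the grasp point, in m); z points along the fingers, y is the line along which they close (so a half turn about z gives the same grasp; the last joint's range is limited). The gripper opens to 88 mm and grips with 3 to 60 N. Pads are 19 mm wide; open, the fingers measure 130 mm over their backs; the gripper's body (78 mm by 193 mm) begins 47 mm behind the grasp point.
Start: joints at [1.511, 0.359, 0.012, 0, -1.224, -0.288], TCP at [0.23, 0.635, 0.227] pointing down, gripper open.
Joint ranges: [-3.07, 3.07], [-1.43, 2.12], [-1.02, 1.25], [-3.03, 1.67], [-3.05, -0], [-3.03, 3.03]. Speed limits (rad/s): [2.39, 2.39, 3.01, 3.14, 3.14, 3.14].

## Interface

Orientations are given as [roll, pitch, yaw] about the fixed x, y, z axes, in that order (R = Rz(yaw) Ry(pitch) Rx(roll)).
In Python, from station import * gives the robot as it stands.
- The arm moves only by the tool apply_moves, never from a script. Its argument "steps" is a list of rows, each an object with "translation": the shift along the world's x, y, z scaled (see below), a list of three; "rotation": the turn, a rotation vector about the world's x, y, z scaled (see below), a list of three. A call has exactly 10 rows; each row is the pose to reach, as a shift and turn from the pose commanded when the call began; what a row does not reach only later rows make up. The controller multiplies each number of a shift by 250 mm and each number of a turn by 30 degrees. A row lasts 1/12 s, in which the tool goes at most 41.7 mm and 7.16 degrees, less where a joint would pass 70% of its speed; a pose out of reach is approached as far as the arm can. A call with a number of a shift or a turn outside -1 to 1 is refused whole. A call with a gripper value outside its range is refused whole. "jaw" is the closure, from -1 (fully open) to 1 (shut), so that 0 is half open, set as the call begins (left out, the last holds). The fingers move at their own pace and stop on an object; "newtons" is the grip in N (left out, the last holds). Time passes only in rows, so rows that repeat a pose let the fingers close, or fill a call up. It gives the time, the measured TCP pose, the force, the opening and the grip force at its end, in the units of the state.
- get_state(): the state, without advancing time (a new reading comes with each control period).
- grab_frame(name): name is "side" or "top" or "wrist"; returns the picture (420x560x3 uint8, blue, green, red); there is no depth.
- camera_model(name): a dict with "fx", "fy", "cx", "cy" (pixels), "k1" (the pictures are not rectified: a ray, as slopes to the right and down, at radius r is drawn at 1 + k1 r^2 times it, then the intrinsics apply), "xyz" and "rotation" of the camera in the world. Camera axes: x right, y down, z forward; pixel columns grow to the right and rows downward; lengths in m; the calibration is good to about 2 mm. A picture is of the moment at which its call begins: read the wrist's pose just before it. camera_model takes no time and is no camera call; for the wrist camera it gives the pose at the moment of the call.
- job_done(): hands the job in; it is judged then, once.
The state is a dict: "t": time; "q": joint angles; "qd": joint speeds; "joint_efforts": joint torques, N m; "eef_pos": TCP position; "ee_rot": TCP orientation; "force": force on the tool from outside, world axes, zero at the start; "moment": the same for the moment, N m; "width": finger opening in m; "gripper_force": force on a finger pad.
Only numpy, scipy, OpenCV 4.12 (cv2) and the standard library are available. Lean on these libraries where they do the work, as an engineer would, in place of code of your own. Each camera call takes 0.05 s, during which the arm holds its last target. There are 200 camera calls.

## Task

The wooden noughts-and-crosses blocks on the table have been re-glued and want pressing: with the press's carriage drawn out towards you, stand every block upright on it, side by side, glue joints parallel to the jaw faces, slide the carriage fully in to its stop, and squeeze the clamp's trigger, again and again, until the jaws hold the row tight with the trigger let go; leave it so for a second or two. Then press the release tab until the jaw has sprung fully open with the blocks still standing on the carriage, draw the carriage fully out again, stand all the blocks upright in the tray, and leave the other things on the table where they are.

Things in the scene. Friction and masses are not known exactly. Their poses are not given: they have to be found in the camera images.
- press: glue-up press, fixed, ply base 12 mm thick. Origin on the table under the middle of the clamping space; x: the way the carriage slides in, y: from clamp head to moving jaw. Pad face at y -65 mm looks to +y; the jaw closes to -y. Jaws span x -24 to 36, z 35 to 74 mm. Bar along y at x 50 mm; black head x 34 to 74, y -190 to -86, top z 85; the bar's tail comes out behind it to y -245 at most
- carriage_bed (a point): middle of the carriage's flat bed, on its top, 26 mm above the table; axes as press. 170 mm long; lips 6 mm high and wide along both long edges, inner faces at x +-33 mm, and 8 mm high across both ends, at y +-80 mm. Carriage in: pad face at y -68, open jaw face at y +68, so 3 blocks side by side fit. Load with fingers opened only to 70 mm, tips 7 mm above the bed
- carriage_grip (a point): on the axis of the carriage's upright black handle post, 66 mm above the table; post 18 x 18 mm, its top 16 mm above this point, 40 mm of it free below; 58 mm in front (-x) of the bed's middle. Pinch it from above, along the press's y
- carriage (a joint): slide of the carriage, m: 0 fully out (towards the robot, clear of the jaws), 0.095 fully in at its stop, bed centred between the jaws. 2.5 N of friction; stays where it is left. Starts from 0 to 0.06
- trigger_face (a point): middle of the grip face of the clamp's grey trigger, a plate 24 mm wide (x), 12 thick (y), its top 136 mm above the table; the face looks to the press's +y. This point is 110 mm above the table and moves with the trigger
- handle_face (a point): middle of the back (-y) face of the clamp's rigid black handle, 26 mm wide, 14 thick, top 138 mm above the table; this point at 110 mm. Handle and trigger together: 50 mm along y at rest, 34 squeezed, so fingers that close together are best centred 17 mm from this point towards the trigger (press +y). Keep the fingertips above the head, 85 mm
- trigger (a joint): travel of the trigger towards the handle, m: 0 at rest, 0.016 fully squeezed; springs back (4 to 6 N). A squeeze of 20 to 40 N walks the jaw 8 to 16 mm; a ratchet of 8 mm teeth keeps it when the trigger is let go (it may drop back up to 8 mm to the last tooth)
- jaw (a joint): travel of the moving jaw towards the pad, m: 0 fully open (136 mm between the faces), grows as it closes; a spring of 3 to 4 N opens it when the ratchet is lifted. It meets a row of two blocks at about 0.068, of three at about 0.034
- pad (a joint): how far the fixed jaw's sprung rubber pad is pushed in by the work, m: 0 nothing pressed, 0.010 bottomed; 0.6 N per mm. More than 0.002 with the trigger let go means clamped tight (it then settles at 0.003 to 0.010)
- tab_top (a point): middle of the top of the steel release tab, 30 (x) x 20 (y) mm, that sticks out of the head above the bar, about 89 mm above the table at rest. Press it straight down from above with closed fingers
- release (a joint): angle of the release tab, rad: 0 at rest, 0.28 fully down (the tab then lies 11 mm lower). Takes 3 to 12 N and springs back; while it is down the ratchet is lifted and the jaw springs open, in about a second
- tray_in (a point): centre of the inner floor, 6 mm above the table, of the game's low heavy wooden tray, outside 130 x 190 mm (x, y), walls 6 mm thick, tops 18 mm above the table; axes as the tray; inside 118 (x) by 178 mm (y)
- mug: blue mug, 80 mm wide, 85 mm high, a bystander; origin centre of its underside
- glue: white glue bottle, 48 mm wide, 120 mm high, a bystander; origin centre of its underside
- candle: amber candle glass, 74 mm wide, 70 mm high, a bystander; origin centre of its underside
- novel: book lying flat, 110 x 170 x 28 mm, a bystander; origin centre of its underside
- remote: black remote control, 46 x 150 x 18 mm, a bystander; origin centre of its underside
- coaster: stone coaster, 98 x 98 x 10 mm, a bystander; origin centre of its underside
- brush: brush lying flat, a bystander; origin at its middle, underside
- block_a: two-tone wooden game block, 56 x 34 x 40 mm (its x, y, z), 60 g, of a pale and a darker half; the glue joint is the upright plane through its middle, square to its y axis. A ring 5 mm high on top (seen only). Origin: centre of its underside. Starts standing on the table at any of four places. None if absent
- block_b: two-tone wooden game block, 56 x 34 x 40 mm (its x, y, z), 60 g, of a pale and a darker half; the glue joint is the upright plane through its middle, square to its y axis. A cross 5 mm high on top (seen only). Origin: centre of its underside. Starts standing on the table at any of four places. None if absent
- block_c: two-tone wooden game block, 56 x 34 x 40 mm (its x, y, z), 60 g, of a pale and a darker half; the glue joint is the upright plane through its middle, square to its y axis. A cross 5 mm high on top (seen only). Origin: centre of its underside. Starts standing on the table at any of four places. None if absent
- block_d: two-tone wooden game block, 56 x 34 x 40 mm (its x, y, z), 60 g, of a pale and a darker half; the glue joint is the upright plane through its middle, square to its y axis. A ring 5 mm high on top (seen only). Origin: centre of its underside. Starts standing on the table at any of four places. None if absent
There are look-alikes about, which are no part of the job. Leave any grey look-alike of the block_b alone. Leave any purple look-alike of the block_a alone.

How it is judged:
By the outcome, as a careful person would: the job done as asked, in the order asked, and still so for the second after the job is handed in, with the robot touching nothing.
Of block_a, block_b, block_c, block_d only 2 to 3 are there at a start; the rules pass over those that are not, and their reading is None.
At some moment in a run one of block_a, block_b, block_c, block_d may be knocked a few centimetres aside while the robot is not near it.
It also fails if it takes over 210 s, if anything falls off the work surface, if the arm or the gripper's body presses on something with over 40 N, if the wrist force passes 120 N, or if a joint passes its speed limit or range.

## Working session

There is one attempt and no reset: what is moved stays moved. The work goes in short steps, Python scripts to look and compute and a tool call to move; the robot and the scene stay as the last step left them, time stands still between calls to the robot, and variables do not carry over. Pictures are saved under pics/ and viewed, at most 14 in all, crops included, and the job is handed in when it is done.

Besides the shell and the picture viewer there is one more tool, called as name([rows], argument=value, ...), one row to a line, values as JSON. apply_moves: Moves the arm, as the interface text tells. Shifts and turns lie within -1 to 1; 1 stands for 250 mm of shift or 30 degrees of turn. Its arguments: {"type":"object","properties":{"steps":{"type":"array"},"jaw":{"type":"number"},"newtons":{"type":"number"}},"required":["steps"]}

```bash
ls; mkdir -p pics; python3 - <<'E'
from station import *
import cv2
s=get_state();print(s)
for n in("top","side","wrist"):
    m=camera_model(n);print(n,{k:(v if not hasattr(v,'tolist') else v.tolist()) for k,v in m.items()})
    cv2.imwrite(f"pics/{n}0.png",grab_frame(n))
E
```

```text
pics
{'t': 0.0, 'q': array([ 1.51106495e+00,  3.59371154e-01,  1.10457273e-02, -3.45040941e-04,
       -1.22408883e+00, -2.88121466e-01]), 'qd': array([-0.0013209 ,  0.0007254 , -0.00075215, -0.00109358,  0.00135413,
        0.0007466 ]), 'joint_efforts': array([-2.18263383e-03, -5.82717276e+01,  2.93053025e+01,  6.99723065e+00,
        6.76953845e-03, -1.62989627e-04]), 'eef_pos': array([0.22994071, 0.63410297, 0.22562806]), 'ee_rot': array([ 3.13994924e+00, -1.48792108e-04, -3.47970230e-01]), 'force': array([ 0.04648341,  0.09740177, -0.35621865]), 'moment': array([ 0.05466202,  0.01999162, -0.04160331]), 'gripper_force': 0.0, 'width': 0.08750107407235205}
top {'fx': 517.6823592994025, 'fy': 517.6823592994025, 'cx': 284.1804969132253, 'cy': 201.93806901098225, 'k1': -0.13914409429919483, 'xyz': [0.34519680404814207, -0.011478047042473254, 1.676230828908949], 'rotation': [-3.0574686276885603, -0.0011439828792809692, -1.5525396028122143]}
side {'fx': 392.4624768028184, 'fy': 392.4624768028184, 'cx': 277.0699288038645, 'cy': 209.4665276549842, 'k1': -0.11516812858947119, 'xyz': [0.04626763211204502, -0.6559193014485794, 0.7561530044195153], 'rotation': [-2.25764790593181, -0.01640573509256016, -0.5730144679495535]}
wrist {'fx': 373.1982098029699, 'fy': 373.1982098029699, 'cx': 278.0515799593031, 'cy': 208.29128820239282, 'k1': -0.05519867124479796, 'xyz': [0.30319285029300963, 0.6073459292636288, 0.3833670869264479], 'rotation': [2.850874220660661, -0.0012897446870534512, -1.9189419473924247]}
```

View pics/top0.png

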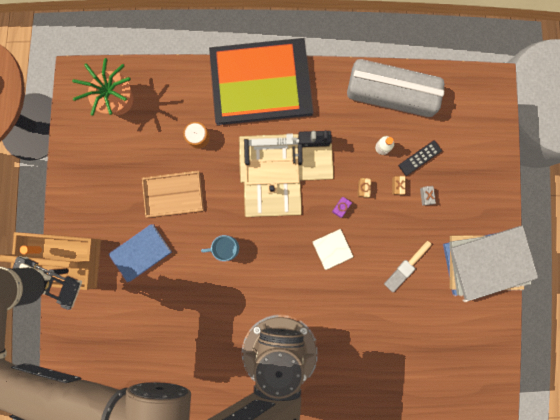

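View pics/side0.png

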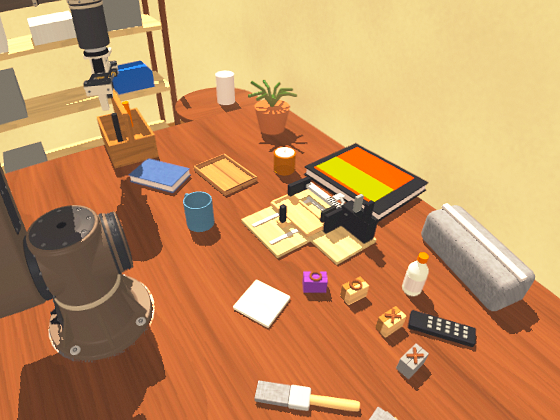

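```bash
cat > h.py <<'E'
from station import *
import numpy as np, cv2
from scipy.spatial.transform import Rotation as R
def cam(n):
    m=camera_model(n); m['K']=np.array([[m['fx'],0,m['cx']],[0,m['fy'],m['cy']],[0,0,1]])
    m['R']=R.from_euler('xyz',m['rotation']).as_matrix(); m['xyz']=np.array(m['xyz']); return m
def ray(m,uv):
    uv=np.asarray(uv,float).reshape(-1,1,2)
    p=cv2.undistortPoints(uv,m['K'],np.array([m['k1'],0,0,0,0])).reshape(-1,2)
    return np.c_[p,np.ones(len(p))]@m['R'].T
def plane(m,uv,z):
    d=ray(m,uv); return m['xyz']+d*((z-m['xyz'][2])/d[:,2])[:,None]
def proj(m,P):
    c=(np.asarray(P,float).reshape(-1,3)-m['xyz'])@m['R']; s=c[:,:2]/c[:,2:]
    r2=(s**2).sum(1,keepdims=True); s=s*(1+m['k1']*r2)
    return s*[m['fx'],m['fy']]+[m['cx'],m['cy']]
def pp(*a): print(*[np.round(x,4).tolist() if hasattr(x,'__len__') and not isinstance(x,str) else x for x in a])
E
python3 - <<'E'
from h import *
m=cam('top')
for n,uv,z in [('ring',(365,187),.04),('cross',(400,185),.04),('tray',(172,194),.012),('purple',(342,208),.04),('grey',(428,196),.04),('post',(272,188),.082),('bed',(272,198),.026),('black head',(318,138),.085),('mug',(224,249),.085),('candle',(196,133),.07)]:
    pp(n,plane(m,[uv],z)[0])
im=cv2.imread('pics/top0.png')[100:225,130:345]
cv2.imwrite('pics/crop_top.png',cv2.resize(im,None,fx=3.7,fy=3.7,interpolation=cv2.INTER_CUBIC))
E
```

```text
ring [0.5357, -0.2679, 0.04]
cross [0.5445, -0.3809, 0.04]
tray [0.5047, 0.3543, 0.012]
purple [0.4672, -0.1947, 0.04]
grey [0.5108, -0.4723, 0.04]
post [0.5223, 0.0277, 0.082]
bed [0.4963, 0.0284, 0.026]
black head [0.6819, -0.1129, 0.085]
mug [0.331, 0.1712, 0.085]
candle [0.6948, 0.2726, 0.07]
```

View pics/crop_top.png

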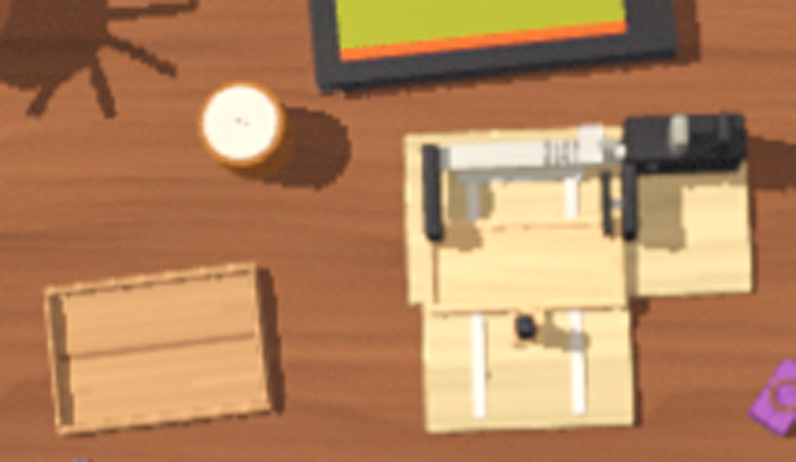

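apply_moves([
  {"translation": [0.15, -0.1, 0.1], "rotation": [0, 0, 0.1]},
  {"translation": [0.25, -0.2, 0.2], "rotation": [0, 0, 0.2]},
  {"translation": [0.35, -0.3, 0.3], "rotation": [0, 0, 0.3]},
  {"translation": [0.45, -0.4, 0.4], "rotation": [0, 0, 0.4]},
  {"translation": [0.55, -0.5, 0.4], "rotation": [0, 0, 0.5]},
  {"translation": [0.65, -0.6, 0.4], "rotation": [0, 0, 0.6]},
  {"translation": [0.75, -0.7, 0.4], "rotation": [0, 0, 0.66]},
  {"translation": [0.85, -0.8, 0.4], "rotation": [0, 0, 0.66]},
  {"translation": [0.9, -0.9, 0.4], "rotation": [0, 0, 0.66]},
  {"translation": [0.9, -1, 0.4], "rotation": [0, 0, 0.66]},
])

```text
t: 0.98
eef_pos: [0.457, 0.3828, 0.3254]
ee_rot: [3.14, 0.001, -0.004]
force: [0.3, 0.0, -0.3]
width: 0.0876
gripper_force: 0.0
```

```bash
python3 - <<'E'
from h import *
s=get_state();pp(s['t'],s['q'],s['eef_pos'],s['ee_rot'])
m=cam('wrist');pp(m['xyz'],m['rotation']);im=grab_frame('wrist');cv2.imwrite('pics/w1.png',im);np.savez('w1.npz',**m)
E
```

```text
0.9833 [1.025, 0.1833, -0.0053, 0.0002, -1.384, 0.5415] [0.457, 0.3828, 0.3254] [3.14, 0.0007, -0.0042]
[0.5349, 0.3822, 0.483] [2.8501, -0.0017, -1.5753]
```

apply_moves([
  {"translation": [0, -0.1, 0], "rotation": [0, 0, 0]},
  {"translation": [0, -0.2, 0], "rotation": [0, 0, 0]},
  {"translation": [0, -0.3, 0], "rotation": [0, 0, 0]},
  {"translation": [0, -0.4, 0], "rotation": [0, 0, 0]},
  {"translation": [0, -0.5, 0], "rotation": [0, 0, 0]},
  {"translation": [0, -0.6, 0], "rotation": [0, 0, 0]},
  {"translation": [0, -0.7, 0], "rotation": [0, 0, 0]},
  {"translation": [0, -0.8, 0], "rotation": [0, 0, 0]},
  {"translation": [0, -0.9, 0], "rotation": [0, 0, 0]},
  {"translation": [0, -1, 0], "rotation": [0, 0, 0]},
])

```text
t: 1.87
eef_pos: [0.4546, 0.1334, 0.3265]
ee_rot: [-3.141, 0.0, -0.002]
force: [0.4, 0.4, -0.1]
width: 0.0873
gripper_force: 0.0
```

apply_moves([
  {"translation": [0, -0.1, 0], "rotation": [0, 0, 0]},
  {"translation": [0, -0.2, 0], "rotation": [0, 0, 0]},
  {"translation": [0, -0.3, 0], "rotation": [0, 0, 0]},
  {"translation": [0, -0.4, 0], "rotation": [0, 0, 0]},
  {"translation": [0, -0.4, 0], "rotation": [0, 0, 0]},
  {"translation": [0, -0.4, 0], "rotation": [0, 0, 0]},
  {"translation": [0, -0.4, 0], "rotation": [0, 0, 0]},
  {"translation": [0, -0.4, 0], "rotation": [0, 0, 0]},
  {"translation": [0, -0.4, 0], "rotation": [0, 0, 0]},
  {"translation": [0, -0.4, 0], "rotation": [0, 0, 0]},
])

```text
t: 2.7
eef_pos: [0.4551, 0.0352, 0.3265]
ee_rot: [3.142, 0.0, -0.001]
force: [-0.5, -0.3, -0.1]
width: 0.0877
gripper_force: 0.0
```

```bash
python3 - <<'E'
from h import *
s=get_state();pp(s['t'],s['q'],s['eef_pos'],s['ee_rot'])
m=cam('wrist');pp(m['xyz'],m['rotation']);im=grab_frame('wrist');cv2.imwrite('pics/w2.png',im);np.savez('w2.npz',**m)
E
```

```text
2.7 [0.5108, -0.0658, -0.2713, -0.0001, -1.3655, 1.0588] [0.4551, 0.0352, 0.3265] [3.1416, 0.0002, -0.0012]
[0.533, 0.0346, 0.4841] [2.8505, -0.0002, -1.5722]
```

View pics/w2.png

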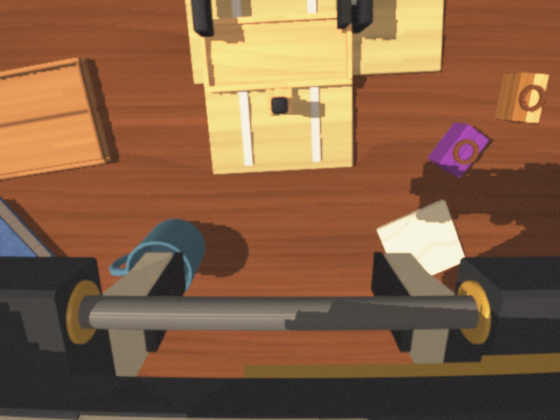

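apply_moves([
  {"translation": [0.1, -0.05, 0], "rotation": [0, 0, 0]},
  {"translation": [0.2, -0.1, 0], "rotation": [0, 0, 0]},
  {"translation": [0.3, -0.15, 0], "rotation": [0, 0, 0]},
  {"translation": [0.4, -0.2, 0], "rotation": [0, 0, 0]},
  {"translation": [0.5, -0.2, 0], "rotation": [0, 0, 0]},
  {"translation": [0.6, -0.2, 0], "rotation": [0, 0, 0]},
  {"translation": [0.64, -0.2, 0], "rotation": [0, 0, 0]},
  {"translation": [0.64, -0.2, 0], "rotation": [0, 0, 0]},
  {"translation": [0.64, -0.2, 0], "rotation": [0, 0, 0]},
  {"translation": [0.64, -0.2, 0], "rotation": [0, 0, 0]},
])

```text
t: 3.58
eef_pos: [0.6144, -0.0152, 0.3266]
ee_rot: [3.142, 0.0, -0.002]
force: [0.2, -0.0, 0.1]
width: 0.0871
gripper_force: 0.0
```

```bash
python3 - <<'E'
from h import *
s=get_state();pp(s['t'],s['q'],s['eef_pos'],s['ee_rot'])
m=cam('wrist');pp(m['xyz'],m['rotation']);im=grab_frame('wrist');cv2.imwrite('pics/w3.png',im);np.savez('w3.npz',**m)
E
```

```text
3.5833 [0.2926, 0.214, 0.0361, -0.0001, -1.3932, 1.2764] [0.6144, -0.0152, 0.3266] [3.1416, 0.0003, -0.0018]
[0.6923, -0.0158, 0.4842] [2.8504, -0.0001, -1.5728]
```

apply_moves([
  {"translation": [0, -0.1, 0], "rotation": [0, 0, 0]},
  {"translation": [-0.1, -0.2, 0], "rotation": [0, 0, 0]},
  {"translation": [-0.2, -0.3, 0], "rotation": [0, 0, 0]},
  {"translation": [-0.3, -0.4, 0], "rotation": [0, 0, 0]},
  {"translation": [-0.4, -0.5, 0], "rotation": [0, 0, 0]},
  {"translation": [-0.4, -0.6, 0], "rotation": [0, 0, 0]},
  {"translation": [-0.4, -0.7, 0], "rotation": [0, 0, 0]},
  {"translation": [-0.4, -0.8, 0], "rotation": [0, 0, 0]},
  {"translation": [-0.4, -0.9, 0], "rotation": [0, 0, 0]},
  {"translation": [-0.4, -1, 0], "rotation": [0, 0, 0]},
])

```text
t: 4.47
eef_pos: [0.5142, -0.2661, 0.3277]
ee_rot: [3.141, -0.002, -0.002]
force: [-0.2, 0.1, -0.2]
width: 0.0876
gripper_force: 0.0
```

```bash
python3 - <<'E'
from h import *
s=get_state();pp(s['t'],s['q'],s['eef_pos'],s['ee_rot'])
m=cam('wrist');pp(m['xyz'],m['rotation']);im=grab_frame('wrist');cv2.imwrite('pics/w4.png',im);np.savez('w4.npz',**m)
E
```

```text
4.4667 [-0.14, 0.1507, -0.0399, -0.0, -1.3783, 1.7092] [0.5142, -0.2661, 0.3277] [3.1414, -0.002, -0.0016]
[0.5917, -0.2667, 0.4855] [2.8528, -0.0003, -1.5726]
```

View pics/w3.png

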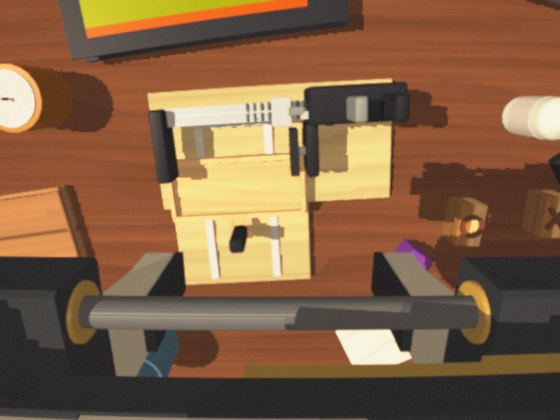

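View pics/w4.png

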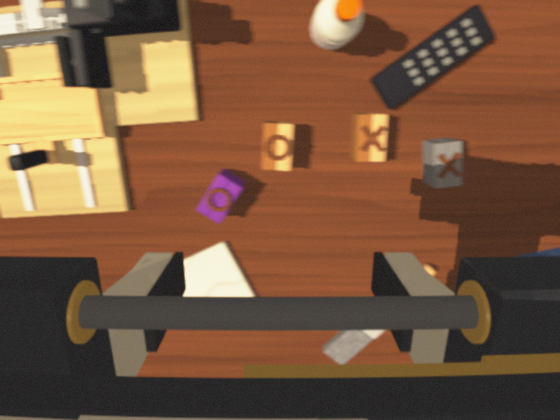

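```bash
python3 - <<'E'
from h import *
import station; print([n for n in dir(station) if not n.startswith('_')])
im=cv2.imread('pics/w3.png')[75:290,145:415]
im=cv2.resize(im,None,fx=2.75,fy=2.75,interpolation=cv2.INTER_CUBIC)
cv2.imwrite('pics/c3.png',cv2.convertScaleAbs(im,alpha=1.2,beta=15))
E
```

```text
['Unreachable', 'camera_model', 'get_state', 'grab_frame', 'hold_point_z', 'job_done']
```

View pics/c3.png

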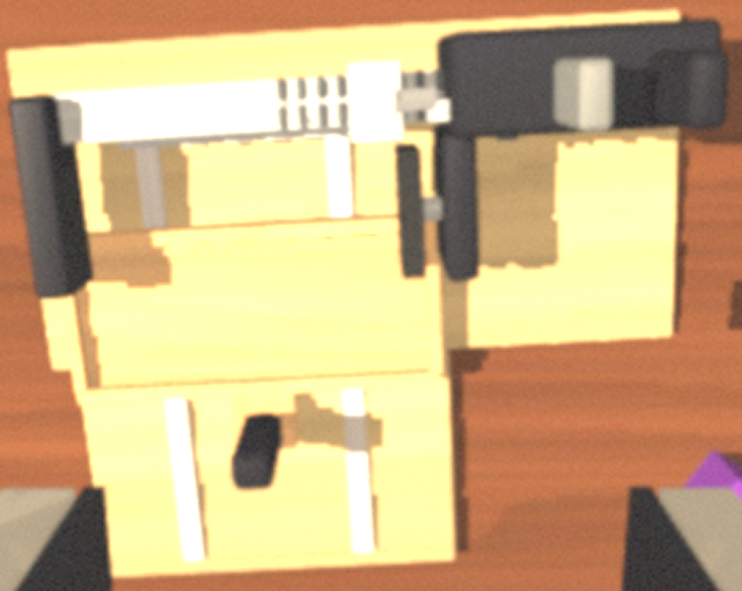

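```bash
python3 - <<'E'
from h import *
import station; print(station.hold_point_z)
m=dict(np.load('w3.npz'))
f=lambda x,y,z: plane(m,[(145+x/2.75,75+y/2.75)],z)[0]
L=[('bedfront',(88,387),(448,372),.032),('bedback',(82,238),(400,218),.032),('baseback',(10,50),(680,11),.012),('frontbase edge',(110,577),(455,558),.012),('rail R',(344,390),(354,552),.014),('padfacetop?',(399,150),(403,275),.074),('headfront',(448,135),(720,125),.085),('rightbase',(680,20),(675,335),.012)]
for n,a,b,z in L:
    A,B=f(*a,z),f(*b,z); d=B-A; pp(n,A[:2],B[:2],np.linalg.norm(d),np.degrees(np.arctan2(d[1],d[0])))
for n,p,z in [('post',(253,472),.082),('tab',(377,100),.089),('trig',(582,92),.136),('handle',(705,90),.138),('jawTL',(52,98),.074),('jawBL',(83,288),.074)]:
    pp(n,f(*p,z))
E
```

```text
0.0188
bedfront [0.5472, 0.1136] [0.5541, -0.0534] 0.1671135303628144 -87.61482343019748
bedback [0.6169, 0.1108] [0.6252, -0.0308] 0.14179445571821397 -86.6174246349755
baseback [0.6981, 0.1424] [0.7139, -0.1541] 0.2968746456377648 -86.9557061304417
frontbase edge [0.438, 0.1164] [0.4488, -0.0608] 0.1775636772294837 -86.5023811767687
rail R [0.5397, -0.005] [0.4534, -0.0093] 0.08640853047534047 -177.1186768422602
padfacetop? [0.6583, -0.0288] [0.6082, -0.0308] 0.050108824595849866 -177.7553759617528
headfront [0.6649, -0.0471] [0.669, -0.1514] 0.1043249338894327 -87.74331679143552
rightbase [0.7101, -0.1544] [0.5663, -0.1635] 0.14404769735976106 -176.38246888424354
post [0.5254, 0.0322, 0.082]
tab [0.678, -0.02, 0.089]
trig [0.6824, -0.0871, 0.136]
handle [0.6833, -0.1274, 0.138]
jawTL [0.6791, 0.1067, 0.074]
jawBL [0.6033, 0.1002, 0.074]
```

apply_moves([
  {"translation": [0, 0.1, 0], "rotation": [0, 0, 0.05]},
  {"translation": [0, 0.2, 0], "rotation": [0, 0, 0.1]},
  {"translation": [0, 0.3, 0], "rotation": [0, 0, 0.1]},
  {"translation": [0, 0.4, -0.1], "rotation": [0, 0, 0.1]},
  {"translation": [0, 0.5, -0.2], "rotation": [0, 0, 0.1]},
  {"translation": [0, 0.6, -0.3], "rotation": [0, 0, 0.1]},
  {"translation": [0, 0.7, -0.4], "rotation": [0, 0, 0.1]},
  {"translation": [0, 0.8, -0.4], "rotation": [0, 0, 0.1]},
  {"translation": [0, 0.9, -0.4], "rotation": [0, 0, 0.1]},
  {"translation": [0, 1, -0.4], "rotation": [0, 0, 0.1]},
])

```text
t: 5.35
eef_pos: [0.5141, -0.0142, 0.227]
ee_rot: [-3.141, -0.001, 0.051]
force: [-0.3, 0.3, 1.2]
width: 0.0878
gripper_force: 0.0
```

apply_moves([
  {"translation": [0.02, 0.1, 0], "rotation": [0, 0, 0]},
  {"translation": [0.045, 0.192, 0], "rotation": [0, 0, 0]},
  {"translation": [0.045, 0.192, -0.1], "rotation": [0, 0, 0]},
  {"translation": [0.045, 0.192, -0.2], "rotation": [0, 0, 0]},
  {"translation": [0.045, 0.192, -0.3], "rotation": [0, 0, 0]},
  {"translation": [0.045, 0.192, -0.36], "rotation": [0, 0, 0]},
  {"translation": [0.045, 0.192, -0.36], "rotation": [0, 0, 0]},
  {"translation": [0.045, 0.192, -0.36], "rotation": [0, 0, 0]},
  {"translation": [0.045, 0.192, -0.36], "rotation": [0, 0, 0]},
  {"translation": [0.045, 0.192, -0.36], "rotation": [0, 0, 0]},
])

```text
t: 6.18
eef_pos: [0.5271, 0.0329, 0.1383]
ee_rot: [-3.141, -0.003, 0.05]
force: [-0.5, -0.6, -0.1]
width: 0.0876
gripper_force: 0.0
```

```bash
python3 - <<'E'
from h import *
s=get_state();pp(s['eef_pos'],s['ee_rot'])
m=cam('wrist');im=grab_frame('wrist');cv2.imwrite('pics/w5.png',im);np.savez('w5.npz',**m)
pp(proj(m,[.5254,.0322,.082]))
mm=(im.max(2)<45).astype(np.uint8)
n,l,st,c=cv2.connectedComponentsWithStats(mm)
for i in range(1,n):
    if 150<st[i,4]<6000 and st[i,1]<250: pp(st[i],c[i])
E
```

```text
[0.5271, 0.0329, 0.1383] [-3.1408, -0.0029, 0.0504]
[[278.264, 232.9908]]
[149, 0, 24, 102, 1762] [160.4313, 49.8893]
[402, 0, 30, 105, 1327] [418.4356, 48.798]
[451, 0, 109, 22, 2000] [508.275, 9.7215]
[264, 200, 25, 43, 918] [276.7386, 221.7124]
```

View pics/w5.png

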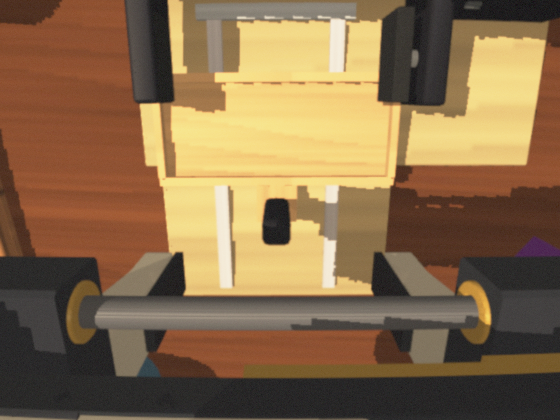

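apply_moves([
  {"translation": [0, 0, -0.1], "rotation": [0, 0, 0]},
  {"translation": [0, 0, -0.2], "rotation": [0, 0, 0]},
  {"translation": [0, 0, -0.3], "rotation": [0, 0, 0]},
  {"translation": [-0.003, 0, -0.35], "rotation": [0, 0, 0]},
  {"translation": [-0.003, 0, -0.35], "rotation": [0, 0, 0]},
  {"translation": [-0.003, 0, -0.35], "rotation": [0, 0, 0]},
  {"translation": [-0.003, 0, -0.35], "rotation": [0, 0, 0]},
  {"translation": [-0.003, 0, -0.35], "rotation": [0, 0, 0]},
  {"translation": [-0.003, 0, -0.35], "rotation": [0, 0, 0]},
  {"translation": [-0.003, 0, -0.35], "rotation": [0, 0, 0]},
])

```text
t: 7.07
eef_pos: [0.5261, 0.0328, 0.05]
ee_rot: [-3.141, -0.002, 0.05]
force: [-0.8, 0.8, -1.3]
width: 0.0874
gripper_force: 0.0
```

apply_moves([
  {"translation": [0, 0, 0], "rotation": [0, 0, 0]},
  {"translation": [0, 0, 0], "rotation": [0, 0, 0]},
  {"translation": [0, 0, 0], "rotation": [0, 0, 0]},
  {"translation": [0, 0, 0], "rotation": [0, 0, 0]},
  {"translation": [0, 0, 0], "rotation": [0, 0, 0]},
  {"translation": [0, 0, 0], "rotation": [0, 0, 0]},
  {"translation": [0, 0, 0], "rotation": [0, 0, 0]},
  {"translation": [0, 0, 0], "rotation": [0, 0, 0]},
  {"translation": [0, 0, 0], "rotation": [0, 0, 0]},
  {"translation": [0, 0, 0], "rotation": [0, 0, 0]},
], jaw=1, newtons=15)

```text
t: 7.9
eef_pos: [0.5256, 0.0326, 0.049]
ee_rot: [3.142, 0.0, 0.05]
force: [0.3, -0.1, -0.6]
width: 0.0259
gripper_force: 0.0
```

apply_moves([
  {"translation": [0, 0, 0], "rotation": [0, 0, 0]},
  {"translation": [0, 0, 0], "rotation": [0, 0, 0]},
  {"translation": [-0.03, -0.0015, 0], "rotation": [0, 0, 0]},
  {"translation": [-0.06, -0.003, 0], "rotation": [0, 0, 0]},
  {"translation": [-0.09, -0.0045, 0], "rotation": [0, 0, 0]},
  {"translation": [-0.12, -0.006, 0], "rotation": [0, 0, 0]},
  {"translation": [-0.14, -0.007, 0], "rotation": [0, 0, 0]},
  {"translation": [-0.16, -0.008, 0], "rotation": [0, 0, 0]},
  {"translation": [-0.17, -0.009, 0], "rotation": [0, 0, 0]},
  {"translation": [-0.18, -0.0095, 0], "rotation": [0, 0, 0]},
])

```text
t: 8.73
eef_pos: [0.4815, 0.0316, 0.0491]
ee_rot: [-3.14, -0.002, 0.051]
force: [1.2, 6.9, -6.9]
width: 0.0179
gripper_force: 15.0
```

apply_moves([
  {"translation": [-0.008, 0, 0], "rotation": [0, 0, 0]},
  {"translation": [-0.016, -0.001, 0], "rotation": [0, 0, 0]},
  {"translation": [-0.024, -0.001, 0], "rotation": [0, 0, 0]},
  {"translation": [-0.032, -0.0015, 0], "rotation": [0, 0, 0]},
  {"translation": [-0.04, -0.002, 0], "rotation": [0, 0, 0]},
  {"translation": [-0.04, -0.002, 0], "rotation": [0, 0, 0]},
  {"translation": [-0.04, -0.002, 0], "rotation": [0, 0, 0]},
  {"translation": [-0.04, -0.002, 0], "rotation": [0, 0, 0]},
  {"translation": [-0.04, -0.002, 0], "rotation": [0, 0, 0]},
  {"translation": [-0.04, -0.002, 0], "rotation": [0, 0, 0]},
])

```text
t: 9.57
eef_pos: [0.4722, 0.0311, 0.0492]
ee_rot: [-3.14, -0.003, 0.051]
force: [4.7, 5.2, -6.2]
width: 0.018
gripper_force: 15.0
```

apply_moves([
  {"translation": [-0.004, 0, 0], "rotation": [0, 0, 0]},
  {"translation": [-0.008, 0, 0], "rotation": [0, 0, 0]},
  {"translation": [-0.012, 0, 0], "rotation": [0, 0, 0]},
  {"translation": [-0.016, -0.001, 0], "rotation": [0, 0, 0]},
  {"translation": [-0.02, -0.001, 0], "rotation": [0, 0, 0]},
  {"translation": [-0.02, -0.001, 0], "rotation": [0, 0, 0]},
  {"translation": [-0.02, -0.001, 0], "rotation": [0, 0, 0]},
  {"translation": [-0.02, -0.001, 0], "rotation": [0, 0, 0]},
  {"translation": [-0.02, -0.001, 0], "rotation": [0, 0, 0]},
  {"translation": [-0.02, -0.001, 0], "rotation": [0, 0, 0]},
])

```text
t: 10.4
eef_pos: [0.4702, 0.0311, 0.05]
ee_rot: [-3.14, -0.008, 0.052]
force: [13.6, -0.6, -11.8]
width: 0.0177
gripper_force: 15.0
```

apply_moves([
  {"translation": [0.008, 0, 0], "rotation": [0, 0, 0]},
  {"translation": [0.012, 0, 0], "rotation": [0, 0, 0]},
  {"translation": [0.012, 0, 0], "rotation": [0, 0, 0]},
  {"translation": [0.012, 0, 0], "rotation": [0, 0, 0]},
  {"translation": [0.012, 0, 0], "rotation": [0, 0, 0]},
  {"translation": [0.012, 0, 0], "rotation": [0, 0, 0]},
  {"translation": [0.012, 0, 0.02], "rotation": [0, 0, 0]},
  {"translation": [0.012, 0, 0.1], "rotation": [0, 0, 0]},
  {"translation": [0.012, 0, 0.2], "rotation": [0, 0, 0]},
  {"translation": [0.012, 0, 0.3], "rotation": [0, 0, 0]},
], jaw=-1)

```text
t: 11.23
eef_pos: [0.468, 0.0291, 0.125]
ee_rot: [3.141, 0.001, 0.05]
force: [0.9, 0.6, -0.8]
width: 0.0791
gripper_force: 0.0
```

apply_moves([
  {"translation": [0, 0, 0.1], "rotation": [0, 0, 0]},
  {"translation": [0, 0, 0.2], "rotation": [0, 0, 0]},
  {"translation": [0, 0, 0.3], "rotation": [0, 0, 0]},
  {"translation": [0, 0, 0.4], "rotation": [0, 0, 0]},
  {"translation": [0, 0, 0.4], "rotation": [0, 0, 0]},
  {"translation": [0, 0, 0.4], "rotation": [0, 0, 0]},
  {"translation": [0, 0, 0.4], "rotation": [0, 0, 0]},
  {"translation": [0, 0, 0.4], "rotation": [0, 0, 0]},
  {"translation": [0, 0, 0.4], "rotation": [0, 0, 0]},
  {"translation": [0, 0, 0.4], "rotation": [0, 0, 0]},
])

```text
t: 12.07
eef_pos: [0.4682, 0.0292, 0.2233]
ee_rot: [3.141, 0.002, 0.05]
force: [0.3, 0.4, -0.4]
width: 0.088
gripper_force: 0.0
```

```bash
python3 - <<'E'
from h import *
s=get_state();pp(s['eef_pos'],s['ee_rot'])
m=cam('wrist');im=grab_frame('wrist');np.savez('w6.npz',**m)
cv2.imwrite('pics/w6.png',im)
im=cv2.resize(im[0:255,130:430],None,fx=2.3,fy=2.3,interpolation=cv2.INTER_CUBIC)
cv2.imwrite('pics/c6.png',im)
E
```

```text
[0.4682, 0.0292, 0.2233] [3.141, 0.0016, 0.0501]
```

View pics/c6.png

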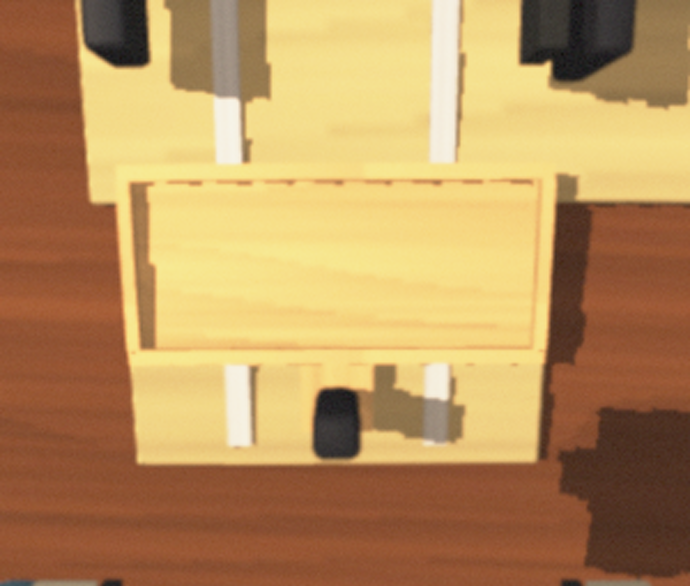

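```bash
python3 - <<'E'
from h import *
m=dict(np.load('w6.npz'))
f=lambda p,z: plane(m,[(130+p[0]/2.3,p[1]/2.3)],z)[0]
th=np.radians(3);M=np.array([[np.cos(th),np.sin(th)],[-np.sin(th),np.cos(th)]])
for n,P,z in[('outer',[(117,168),(555,165),(134,363),(545,363)],.033),('inner',[(131,182),(541,179),(143,350),(534,350)],.033)]:
    Q=np.array([f(p,z)[:2] for p in P]);c=Q.mean(0);pp(n,Q,c,M@c);pp((M@(Q-c).T).T)
    d=Q[1]-Q[0];e=Q[3]-Q[2];pp(np.degrees(np.arctan2(d[0],-d[1])),np.degrees(np.arctan2(e[0],-e[1])))
p=f((336,440),.082);pp('post',p,M@p[:2])
for n in ['w4']:
    m=dict(np.load(n+'.npz'));im=cv2.imread(f'pics/{n}.png');hsv=cv2.cvtColor(im,cv2.COLOR_BGR2HSV)
    for x0,x1 in[(250,305),(345,400)]:
        sub=hsv[100:180,x0:x1];mk=((sub[...,2]>100)&(sub[...,1]>60)).astype(np.uint8)
        mk=cv2.morphologyEx(mk,cv2.MORPH_CLOSE,np.ones((9,9)))
        c=max(cv2.findContours(mk,0,2)[0],key=cv2.contourArea);r=cv2.minAreaRect(c)
        b=cv2.boxPoints(r)+[x0,100];pp(r,b,plane(m,b,.04)[:,:2],plane(m,[b.mean(0)],.04))
im=cv2.resize(im[80:200,220:480],None,fx=3,fy=3,interpolation=cv2.INTER_CUBIC);cv2.imwrite('pics/c4.png',im)
E
```

```text
outer [[0.5624, 0.1196], [0.5719, -0.0489], [0.4869, 0.1139], [0.4952, -0.0536]] [0.5291, 0.0327] [0.5301, 0.005]
[[0.0378, 0.085], [0.0385, -0.0838], [-0.0379, 0.0833], [-0.0384, -0.0845]]
3.22237445710628 2.849246601235861
inner [[0.5574, 0.1142], [0.5664, -0.044], [0.4924, 0.1102], [0.5003, -0.0485]] [0.5291, 0.0329] [0.5301, 0.0052]
[[0.0325, 0.0796], [0.0332, -0.0788], [-0.0327, 0.0791], [-0.0331, -0.0799]]
3.249133669649912 2.8486659727400214
post [0.4709, 0.0304, 0.082] [0.4718, 0.0057]Traceback (most recent call last):
  File "<stdin>", line 15, in <module>
  File "h.py", line 17, in pp
    def pp(*a): print(*[np.round(x,4).tolist() if hasattr(x,'__len__') and not isinstance(x,str) else x for x in a])
                        ~~~~~~~~^^^^^
    return _wrapfunc(a, 'round', decimals=decimals, out=out)
    return _wrapit(obj, method, *args, **kwds)
    conv = _array_converter(obj)
ValueError: setting an array element with a sequence. The requested array has an inhomogeneous shape after 1 dimensions. The detected shape was (3,) + inhomogeneous part.
```

```bash
cat >> h.py <<'E'
def blocks(im,m,boxes,z=.04):
    """top faces near given pixel boxes (u0,v0,u1,v1): world centre, long-axis angle, sizes"""
    hsv=cv2.cvtColor(im,cv2.COLOR_BGR2HSV)
    for u0,v0,u1,v1 in boxes:
        s=hsv[v0:v1,u0:u1]; mk=((s[...,2]>TH[0])&(s[...,0]>TH[1])&(s[...,0]<30)&(s[...,1]>60)).astype(np.uint8)
        mk=cv2.morphologyEx(mk,cv2.MORPH_OPEN,np.ones((3,3)));mk=cv2.morphologyEx(mk,cv2.MORPH_CLOSE,np.ones((13,13)))
        c=max(cv2.findContours(mk,0,2)[0],key=cv2.contourArea)
        P=plane(m,c.reshape(-1,2)+[u0,v0],z)[:,:2]; r=cv2.minAreaRect((P*1000).astype(np.float32))
        b=cv2.boxPoints(r); e=b[1]-b[0],b[2]-b[1]; e=max(e,key=np.linalg.norm)
        print('c',np.round(r[0],1),'size',np.round(r[1],1),'long axis deg',round(np.degrees(np.arctan2(e[1],e[0]))%180,1))
TH=[130,12]
E
python3 - <<'E'
from h import *
m=dict(np.load('w4.npz'));im=cv2.imread('pics/w4.png')
B=[(240,105,315,185),(335,95,410,175)]
blocks(im,m,B)
im=cv2.resize(im[80:200,220:480],None,fx=3,fy=3,interpolation=cv2.INTER_CUBIC);cv2.imwrite('pics/c4.png',im)
h=cv2.cvtColor(cv2.imread('pics/w4.png'),cv2.COLOR_BGR2HSV)
for u in range(255,305,4): pp(u,h[160,u])
E
```

```text
c [ 535.9 -266.9] size [36.2 58.6] long axis deg 176.5
c [ 546.8 -375.8] size [56.5 42.1] long axis deg 0.1
255 [10, 165, 156]
259 [11, 169, 158]
263 [13, 176, 201]
267 [14, 175, 216]
271 [13, 174, 212]
275 [13, 161, 200]
279 [15, 144, 225]
283 [19, 131, 242]
287 [21, 124, 245]
291 [14, 145, 197]
295 [9, 139, 88]
299 [10, 150, 85]
303 [11, 156, 85]
```

View pics/c4.png

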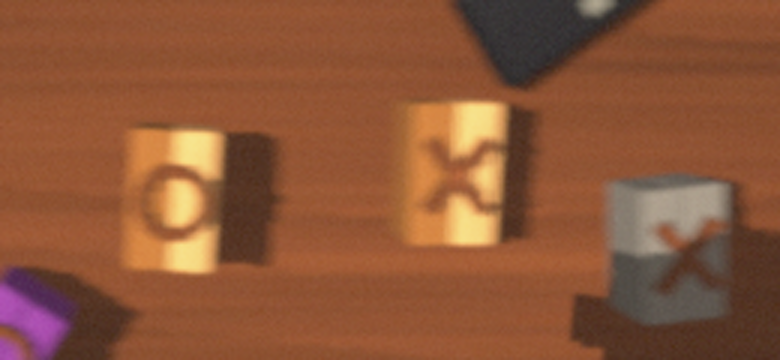

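```bash
python3 - <<'E'
from h import *
m4=dict(np.load('w4.npz'));mt=cam('top')
pp(plane(m4,[(220+458/3,80+174/3),(278,147)],.04))
# bottle: orange cap centre in both views
for n,m in(('top0',mt),('w4',m4),('side0',cam('side'))):
    h=cv2.cvtColor(cv2.imread(f'pics/{n}.png'),cv2.COLOR_BGR2HSV)
    mk=((h[...,0]>5)&(h[...,0]<16)&(h[...,1]>200)&(h[...,2]>200)).astype(np.uint8)
    k,l,st,c=cv2.connectedComponentsWithStats(mk)
    for i in range(1,k):
        if 10<st[i,4]<1500: pp(n,st[i],c[i],plane(m,[c[i]],.118)[0])
E
```

```text
[[0.5461, -0.379, 0.04], [0.5354, -0.2667, 0.04]]
top0 [218, 45, 76, 34, 1282] [261.9641, 59.7122] [0.9216, 0.0668, 0.118]
top0 [219, 66, 13, 10, 53] [224.717, 70.0377] [0.8864, 0.1823, 0.118]
w4 [337, 0, 25, 19, 92] [350.75, 9.8696] [0.669, -0.3325, 0.118]
side0 [122, 103, 11, 23, 56] [127.4286, 110.3929] [0.3153, 0.7879, 0.118]
side0 [337, 147, 77, 43, 1273] [376.0471, 167.6143] [0.8372, 0.0027, 0.118]
side0 [314, 166, 45, 29, 105] [336.4762, 180.4] [0.6914, 0.0131, 0.118]
side0 [363, 197, 7, 5, 15] [366.0667, 198.8667] [0.7048, -0.0955, 0.118]
side0 [417, 255, 12, 9, 49] [421.6939, 259.7143] [0.6592, -0.3317, 0.118]
```

apply_moves([
  {"translation": [0.02, -0.04, 0], "rotation": [0, 0, -0.1]},
  {"translation": [0.04, -0.08, 0], "rotation": [0, 0, -0.2]},
  {"translation": [0.06, -0.12, 0], "rotation": [0, 0, -0.3]},
  {"translation": [0.08, -0.16, 0], "rotation": [0, 0, -0.4]},
  {"translation": [0.1, -0.2, 0], "rotation": [0, 0, -0.5]},
  {"translation": [0.12, -0.24, 0], "rotation": [0, 0, -0.6]},
  {"translation": [0.14, -0.28, 0], "rotation": [0, 0, -0.7]},
  {"translation": [0.16, -0.32, 0], "rotation": [0, 0, -0.8]},
  {"translation": [0.18, -0.36, 0], "rotation": [0, 0, -0.9]},
  {"translation": [0.2, -0.4, 0], "rotation": [0, 0, -1]},
])

```text
t: 12.95
eef_pos: [0.5187, -0.0711, 0.2236]
ee_rot: [3.141, 0.001, -0.476]
force: [-0.2, -0.1, -0.2]
width: 0.0881
gripper_force: 0.0
```

apply_moves([
  {"translation": [0.005, -0.04, 0], "rotation": [0, 0, -0.1]},
  {"translation": [0.01, -0.08, 0], "rotation": [0, 0, -0.2]},
  {"translation": [0.015, -0.12, 0], "rotation": [0, 0, -0.3]},
  {"translation": [0.02, -0.16, 0], "rotation": [0, 0, -0.4]},
  {"translation": [0.025, -0.2, 0], "rotation": [0, 0, -0.5]},
  {"translation": [0.03, -0.24, 0], "rotation": [0, 0, -0.6]},
  {"translation": [0.035, -0.28, 0], "rotation": [0, 0, -0.7]},
  {"translation": [0.04, -0.32, 0], "rotation": [0, 0, -0.8]},
  {"translation": [0.045, -0.36, 0], "rotation": [0, 0, -0.9]},
  {"translation": [0.052, -0.4, 0], "rotation": [0, 0, -1]},
])

```text
t: 13.78
eef_pos: [0.5314, -0.1711, 0.2235]
ee_rot: [3.141, 0.001, -1.0]
force: [-0.4, 0.0, -0.4]
width: 0.0878
gripper_force: 0.0
```

apply_moves([
  {"translation": [0, -0.04, 0], "rotation": [0, 0, -0.1]},
  {"translation": [0, -0.08, 0], "rotation": [0, 0, -0.2]},
  {"translation": [0, -0.12, 0], "rotation": [0, 0, -0.3]},
  {"translation": [0, -0.16, 0], "rotation": [0, 0, -0.4]},
  {"translation": [0, -0.2, 0], "rotation": [0, 0, -0.5]},
  {"translation": [0, -0.24, 0], "rotation": [0, 0, -0.6]},
  {"translation": [0, -0.28, 0], "rotation": [0, 0, -0.7]},
  {"translation": [0, -0.32, 0], "rotation": [0, 0, -0.8]},
  {"translation": [0, -0.36, 0], "rotation": [0, 0, -0.9]},
  {"translation": [0, -0.384, 0], "rotation": [0, 0, -1]},
])

```text
t: 14.62
eef_pos: [0.5314, -0.2674, 0.2234]
ee_rot: [3.14, 0.0, -1.524]
force: [0.8, -0.3, 0.5]
width: 0.0878
gripper_force: 0.0
```

apply_moves([
  {"translation": [0, 0, 0], "rotation": [0, 0, -0.1]},
  {"translation": [0, 0, 0], "rotation": [0, 0, -0.2]},
  {"translation": [0, 0, 0], "rotation": [0, 0, -0.2]},
  {"translation": [0, 0, 0], "rotation": [0, 0, -0.2]},
  {"translation": [0, 0, 0], "rotation": [0, 0, -0.2]},
  {"translation": [0, 0, 0], "rotation": [0, 0, -0.2]},
  {"translation": [0, 0, 0], "rotation": [0, 0, -0.2]},
  {"translation": [0, 0, 0], "rotation": [0, 0, -0.2]},
  {"translation": [0, 0, 0], "rotation": [0, 0, -0.2]},
  {"translation": [0, 0, 0], "rotation": [0, 0, -0.2]},
])

```text
t: 15.45
eef_pos: [0.5316, -0.2665, 0.2241]
ee_rot: [-3.142, -0.0, -1.625]
force: [-0.4, 0.0, 0.0]
width: 0.0872
gripper_force: 0.0
```

```bash
python3 - <<'E'
from h import *
s=get_state();pp(s['t'],s['q'],s['eef_pos'],s['ee_rot'])
m=cam('wrist');im=grab_frame('wrist');np.savez('w7.npz',**m)
cv2.imwrite('pics/w7.png',im)
pp(proj(m,[[.5354,-.2667,.04],[.546,-.379,.04]]))
E
```

```text
15.45 [-0.1364, 0.2292, -0.1754, 0.0, -1.1661, 0.082] [0.5316, -0.2665, 0.2241] [-3.1415, -0.0, -1.6251]
[[274.3401, 183.592], [254.5678, 57.061]]
```

View pics/w7.png

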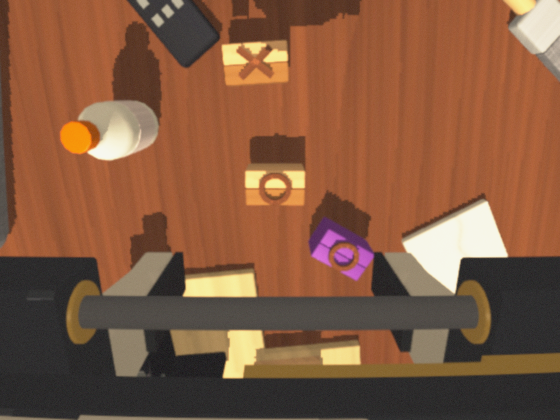

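apply_moves([
  {"translation": [0, 0, -0.1], "rotation": [0, 0, 0]},
  {"translation": [0, 0, -0.25], "rotation": [0, 0, 0]},
  {"translation": [0, 0, -0.4], "rotation": [0, 0, 0]},
  {"translation": [0, 0, -0.5], "rotation": [0, 0, 0]},
  {"translation": [0, 0, -0.6], "rotation": [0, 0, 0]},
  {"translation": [0, 0, -0.7], "rotation": [0, 0, 0]},
  {"translation": [0, 0, -0.78], "rotation": [0, 0, 0]},
  {"translation": [0, 0, -0.83], "rotation": [0, 0, 0]},
  {"translation": [0, 0, -0.855], "rotation": [0, 0, 0]},
  {"translation": [0, 0, -0.855], "rotation": [0, 0, 0]},
])

```text
t: 16.33
eef_pos: [0.5307, -0.2664, 0.0089]
ee_rot: [3.139, 0.0, -1.625]
force: [-0.9, -0.0, 0.2]
width: 0.0875
gripper_force: 0.0
```

apply_moves([
  {"translation": [0, 0, 0], "rotation": [0, 0, 0]},
  {"translation": [0, 0, 0], "rotation": [0, 0, 0]},
  {"translation": [0, 0, 0], "rotation": [0, 0, 0]},
  {"translation": [0, 0, 0], "rotation": [0, 0, 0]},
  {"translation": [0, 0, 0], "rotation": [0, 0, 0]},
  {"translation": [0, 0, 0], "rotation": [0, 0, 0]},
  {"translation": [0, 0, 0], "rotation": [0, 0, 0]},
  {"translation": [0, 0, 0], "rotation": [0, 0, 0]},
  {"translation": [0, 0, 0], "rotation": [0, 0, 0]},
  {"translation": [0, 0, 0], "rotation": [0, 0, 0]},
], jaw=1, newtons=15)

```text
t: 17.17
eef_pos: [0.5321, -0.2667, 0.011]
ee_rot: [-3.141, -0.0, -1.625]
force: [-0.5, 1.3, 6.8]
width: 0.0559
gripper_force: 15.0
```

apply_moves([
  {"translation": [0, 0, 0.08], "rotation": [0, 0, 0]},
  {"translation": [0, 0, 0.2], "rotation": [0, 0, 0]},
  {"translation": [0, 0, 0.32], "rotation": [0, 0, 0]},
  {"translation": [0, 0.02, 0.42], "rotation": [0, 0, 0]},
  {"translation": [0, 0.1, 0.52], "rotation": [0, 0, 0.05]},
  {"translation": [0, 0.2, 0.52], "rotation": [0, 0, 0.1]},
  {"translation": [0, 0.3, 0.52], "rotation": [0, 0, 0.15]},
  {"translation": [0, 0.4, 0.52], "rotation": [0, 0, 0.2]},
  {"translation": [-0.01, 0.5, 0.52], "rotation": [0, 0, 0.2]},
  {"translation": [-0.017, 0.6, 0.52], "rotation": [0, 0, 0.2]},
])

```text
t: 18.0
eef_pos: [0.5266, -0.1154, 0.1401]
ee_rot: [3.141, 0.0, -1.521]
force: [0.6, 0.4, -0.2]
width: 0.0558
gripper_force: 15.0
```

apply_moves([
  {"translation": [0, 0.1, 0], "rotation": [0, 0, 0]},
  {"translation": [0, 0.2, 0], "rotation": [0, 0, 0]},
  {"translation": [0, 0.3, 0], "rotation": [0, 0, 0]},
  {"translation": [0, 0.4, 0], "rotation": [0, 0, 0]},
  {"translation": [0, 0.5, 0], "rotation": [0, 0, 0]},
  {"translation": [0, 0.6, 0], "rotation": [0, 0, 0]},
  {"translation": [0, 0.66, 0], "rotation": [0, 0, 0]},
  {"translation": [0, 0.686, 0], "rotation": [0, 0, 0]},
  {"translation": [0, 0.686, 0], "rotation": [0, 0, 0]},
  {"translation": [0, 0.686, 0], "rotation": [0, 0, 0]},
])

```text
t: 18.83
eef_pos: [0.527, 0.0547, 0.1401]
ee_rot: [3.141, -0.0, -1.52]
force: [-0.1, -0.6, -0.5]
width: 0.0558
gripper_force: 15.0
```

apply_moves([
  {"translation": [0, 0, -0.05], "rotation": [0, 0, 0]},
  {"translation": [0, 0, -0.1], "rotation": [0, 0, 0]},
  {"translation": [0, 0, -0.15], "rotation": [0, 0, 0]},
  {"translation": [0, 0, -0.2], "rotation": [0, 0, 0]},
  {"translation": [0, 0, -0.2], "rotation": [0, 0, 0]},
  {"translation": [0, 0, -0.2], "rotation": [0, 0, 0]},
  {"translation": [0, 0, -0.2], "rotation": [0, 0, 0]},
  {"translation": [0, 0, -0.2], "rotation": [0, 0, 0]},
  {"translation": [0, 0, -0.2], "rotation": [0, 0, 0]},
  {"translation": [0, 0, -0.2], "rotation": [0, 0, 0]},
])

```text
t: 19.67
eef_pos: [0.5276, 0.055, 0.0909]
ee_rot: [-3.141, 0.0, -1.521]
force: [-0.1, -0.1, -0.1]
width: 0.0559
gripper_force: 15.0
```

```bash
python3 - <<'E'
from h import *
s=get_state();pp(s['t'],s['eef_pos'],s['ee_rot'],s['width'])
m=cam('side');im=grab_frame('side');cv2.imwrite('pics/s8.png',im)
mw=cam('wrist');im2=grab_frame('wrist');cv2.imwrite('pics/w8.png',im2)
pp(proj(mw,[.5279,.0548,.09]))
E
```

```text
19.6667 [0.5276, 0.055, 0.0909] [-3.1406, 0.0004, -1.5206] 0.05590289410569142
[[277.6081, 270.9221]]
```

apply_moves([
  {"translation": [0, 0, -0.04], "rotation": [0, 0, 0]},
  {"translation": [0, 0, -0.08], "rotation": [0, 0, 0]},
  {"translation": [0, 0, -0.12], "rotation": [0, 0, 0]},
  {"translation": [0, 0, -0.15], "rotation": [0, 0, 0]},
  {"translation": [0, 0, -0.18], "rotation": [0, 0, 0]},
  {"translation": [0, 0, -0.195], "rotation": [0, 0, 0]},
  {"translation": [0, 0, -0.205], "rotation": [0, 0, 0]},
  {"translation": [0, 0, -0.212], "rotation": [0, 0, 0]},
  {"translation": [0, 0, -0.212], "rotation": [0, 0, 0]},
  {"translation": [0, 0, -0.212], "rotation": [0, 0, 0]},
])

```text
t: 20.6
eef_pos: [0.5276, 0.0551, 0.0376]
ee_rot: [-3.141, 0.0, -1.521]
force: [-0.9, -0.2, -0.2]
width: 0.0556
gripper_force: 15.0
```

apply_moves([
  {"translation": [0, 0, -0.003], "rotation": [0, 0, 0]},
  {"translation": [0, 0, -0.003], "rotation": [0, 0, 0]},
  {"translation": [0, 0, -0.003], "rotation": [0, 0, 0]},
  {"translation": [0, 0, -0.003], "rotation": [0, 0, 0]},
  {"translation": [0, 0, -0.003], "rotation": [0, 0, 0]},
  {"translation": [0, 0, 0.02], "rotation": [0, 0, 0]},
  {"translation": [0, 0, 0.1], "rotation": [0, 0, 0]},
  {"translation": [0, 0, 0.2], "rotation": [0, 0, 0]},
  {"translation": [0, 0, 0.3], "rotation": [0, 0, 0]},
  {"translation": [0, 0, 0.4], "rotation": [0, 0, 0]},
], jaw=-0.59)

```text
t: 21.43
eef_pos: [0.5271, 0.0548, 0.1388]
ee_rot: [3.141, -0.0, -1.521]
force: [0.2, 0.3, -0.6]
width: 0.0696
gripper_force: 0.0
```

apply_moves([
  {"translation": [0, 0, 0.1], "rotation": [0, 0, 0]},
  {"translation": [0, -0.1, 0.2], "rotation": [0, 0, 0]},
  {"translation": [0, -0.2, 0.3], "rotation": [0, 0, 0]},
  {"translation": [0, -0.3, 0.35], "rotation": [0, 0, -0.05]},
  {"translation": [0, -0.4, 0.35], "rotation": [0, 0, -0.1]},
  {"translation": [0, -0.5, 0.35], "rotation": [0, 0, -0.13]},
  {"translation": [0, -0.6, 0.35], "rotation": [0, 0, -0.13]},
  {"translation": [0, -0.7, 0.35], "rotation": [0, 0, -0.13]},
  {"translation": [0, -0.8, 0.35], "rotation": [0, 0, -0.13]},
  {"translation": [0, -0.9, 0.35], "rotation": [0, 0, -0.13]},
], jaw=-1)

```text
t: 22.27
eef_pos: [0.527, -0.1713, 0.2254]
ee_rot: [-3.141, -0.0, -1.589]
force: [0.7, -0.2, 0.2]
width: 0.0876
gripper_force: 0.0
```

apply_moves([
  {"translation": [0, -0.1, 0], "rotation": [0, 0, 0]},
  {"translation": [0, -0.2, 0], "rotation": [0, 0, 0]},
  {"translation": [0, -0.3, 0], "rotation": [0, 0, 0]},
  {"translation": [0, -0.4, 0], "rotation": [0, 0, 0]},
  {"translation": [0, -0.5, 0], "rotation": [0, 0, 0]},
  {"translation": [0, -0.6, 0], "rotation": [0, 0, 0]},
  {"translation": [0, -0.7, 0], "rotation": [0, 0, 0]},
  {"translation": [0.02, -0.74, 0], "rotation": [0, 0, 0]},
  {"translation": [0.03, -0.76, 0], "rotation": [0, 0, 0]},
  {"translation": [0.03, -0.76, 0], "rotation": [0, 0, 0]},
])

```text
t: 23.1
eef_pos: [0.535, -0.3607, 0.2245]
ee_rot: [3.141, 0.0, -1.59]
force: [-0.3, 0.3, -0.4]
width: 0.0881
gripper_force: 0.0
```

```bash
python3 - <<'E'
from h import *
s=get_state();pp(s['t'],s['eef_pos'],s['ee_rot'],s['width'])
m=cam('wrist');im=grab_frame('wrist');cv2.imwrite('pics/w9.png',im);np.savez('w9.npz',**m)
u,v=proj(m,[.546,-.379,.04])[0].astype(int);print(u,v)
import h
for th in([150,8],[170,8],[185,8]):
    h.TH[:]=th;blocks(im,m,[(u-50,max(v-60,0),u+50,v+60)])
# side view: bed & ring after placing
ms=cam('side');i2=grab_frame('side');cv2.imwrite('pics/s9.png',i2);it=grab_frame('top');cv2.imwrite('pics/t9.png',it)
a=im[max(v-90,0):v+110,u-130:u+130];p=proj(ms,[.53,.033,.04])[0].astype(int);b=i2[p[1]-60:p[1]+60,p[0]-80:p[0]+80]
t=proj(cam('top'),[.53,.033,.04])[0].astype(int);c=it[t[1]-40:t[1]+40,t[0]-50:t[0]+50]
r=lambda x:cv2.resize(x,(400,300),interpolation=cv2.INTER_CUBIC)
cv2.imwrite('pics/m9.png',np.vstack([np.hstack([r(a),r(b)]),np.hstack([r(c),r(im)])]))
E
```

```text
23.1 [0.535, -0.3607, 0.2245] [3.1411, 0.0001, -1.5898] 0.08805832888372747
266 164
c [ 547.2 -377.4] size [111.6  96. ] long axis deg 88.9
c [ 547.2 -377.4] size [111.6  96. ] long axis deg 88.9
c [ 547.2 -377.4] size [111.6  96. ] long axis deg 88.9
```

View pics/m9.png

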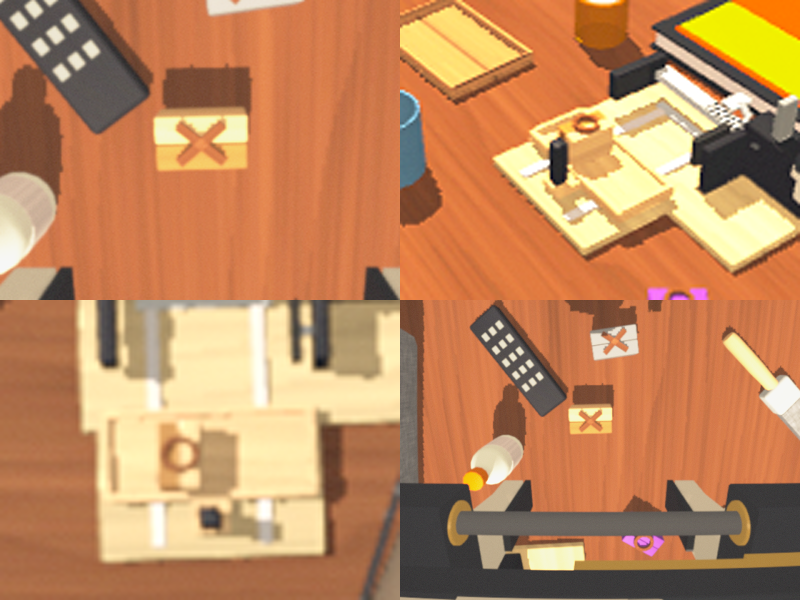

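apply_moves([
  {"translation": [0.008, -0.06, 0], "rotation": [0, 0, 0.05]},
  {"translation": [0.008, -0.093, 0], "rotation": [0, 0, 0.083]},
  {"translation": [0.008, -0.093, -0.15], "rotation": [0, 0, 0.083]},
  {"translation": [0.008, -0.093, -0.3], "rotation": [0, 0, 0.083]},
  {"translation": [0.008, -0.093, -0.45], "rotation": [0, 0, 0.083]},
  {"translation": [0.008, -0.093, -0.6], "rotation": [0, 0, 0.083]},
  {"translation": [0.008, -0.093, -0.72], "rotation": [0, 0, 0.083]},
  {"translation": [0.008, -0.093, -0.8], "rotation": [0, 0, 0.083]},
  {"translation": [0.008, -0.093, -0.845], "rotation": [0, 0, 0.083]},
  {"translation": [0.008, -0.093, -0.858], "rotation": [0, 0, 0.083]},
])

```text
t: 24.08
eef_pos: [0.5358, -0.3819, 0.0085]
ee_rot: [3.138, 0.001, -1.544]
force: [-0.6, 1.3, 0.7]
width: 0.0875
gripper_force: 0.5
```

apply_moves([
  {"translation": [0, 0, 0], "rotation": [0, 0, 0]},
  {"translation": [0, 0, 0], "rotation": [0, 0, 0]},
  {"translation": [0, 0, 0], "rotation": [0, 0, 0]},
  {"translation": [0, 0, 0], "rotation": [0, 0, 0]},
  {"translation": [0, 0, 0], "rotation": [0, 0, 0]},
  {"translation": [0, 0, 0], "rotation": [0, 0, 0]},
  {"translation": [0, 0, 0], "rotation": [0, 0, 0]},
  {"translation": [0, 0, 0], "rotation": [0, 0, 0]},
  {"translation": [0, 0, 0], "rotation": [0, 0, 0]},
  {"translation": [0, 0, 0], "rotation": [0, 0, 0]},
], jaw=1, newtons=15)

```text
t: 24.92
eef_pos: [0.5376, -0.3837, 0.0115]
ee_rot: [-3.14, -0.001, -1.545]
force: [0.4, 1.4, 6.5]
width: 0.056
gripper_force: 15.0
```

apply_moves([
  {"translation": [0, 0, 0.08], "rotation": [0, 0, 0]},
  {"translation": [0, 0, 0.2], "rotation": [0, 0, 0]},
  {"translation": [0, 0, 0.32], "rotation": [0, 0, 0]},
  {"translation": [0, 0.02, 0.42], "rotation": [0, 0, 0]},
  {"translation": [0, 0.1, 0.52], "rotation": [0, 0, 0]},
  {"translation": [0, 0.2, 0.52], "rotation": [0, 0, 0.05]},
  {"translation": [0, 0.3, 0.52], "rotation": [0, 0, 0.05]},
  {"translation": [0, 0.4, 0.52], "rotation": [0, 0, 0.05]},
  {"translation": [-0.01, 0.5, 0.52], "rotation": [0, 0, 0.05]},
  {"translation": [-0.029, 0.6, 0.52], "rotation": [0, 0, 0.05]},
])

```text
t: 25.75
eef_pos: [0.5292, -0.2322, 0.1401]
ee_rot: [3.141, 0.0, -1.519]
force: [0.2, 0.1, -1.8]
width: 0.0563
gripper_force: 15.0
```

apply_moves([
  {"translation": [0, 0.1, 0], "rotation": [0, 0, 0]},
  {"translation": [0, 0.2, 0], "rotation": [0, 0, 0]},
  {"translation": [0, 0.3, 0], "rotation": [0, 0, 0]},
  {"translation": [0, 0.4, 0], "rotation": [0, 0, 0]},
  {"translation": [0, 0.5, 0], "rotation": [0, 0, 0]},
  {"translation": [0, 0.6, 0], "rotation": [0, 0, 0]},
  {"translation": [0, 0.7, 0], "rotation": [0, 0, 0]},
  {"translation": [0, 0.8, 0], "rotation": [0, 0, 0]},
  {"translation": [0, 0.9, 0], "rotation": [0, 0, 0]},
  {"translation": [0, 0.97, 0], "rotation": [0, 0, 0]},
])

```text
t: 26.58
eef_pos: [0.5292, 0.0108, 0.1403]
ee_rot: [3.141, 0.0, -1.519]
force: [0.2, -0.2, -0.6]
width: 0.056
gripper_force: 15.0
```

apply_moves([
  {"translation": [0, 0, -0.05], "rotation": [0, 0, 0]},
  {"translation": [0, 0, -0.1], "rotation": [0, 0, 0]},
  {"translation": [0, 0, -0.1], "rotation": [0, 0, 0]},
  {"translation": [0, 0, -0.1], "rotation": [0, 0, 0]},
  {"translation": [0, 0, -0.1], "rotation": [0, 0, 0]},
  {"translation": [0, 0, -0.1], "rotation": [0, 0, 0]},
  {"translation": [0, 0, -0.1], "rotation": [0, 0, 0]},
  {"translation": [0, 0, -0.1], "rotation": [0, 0, 0]},
  {"translation": [0, 0, -0.1], "rotation": [0, 0, 0]},
  {"translation": [0, 0, -0.1], "rotation": [0, 0, 0]},
])

```text
t: 27.42
eef_pos: [0.5297, 0.0091, 0.1155]
ee_rot: [-3.141, 0.0, -1.519]
force: [-0.4, -0.5, 0.1]
width: 0.0563
gripper_force: 15.0
```

apply_moves([
  {"translation": [0.003, -0.006, -0.06], "rotation": [0, 0, 0]},
  {"translation": [0.003, -0.006, -0.12], "rotation": [0, 0, 0]},
  {"translation": [0.003, -0.006, -0.17], "rotation": [0, 0, 0]},
  {"translation": [0.003, -0.006, -0.21], "rotation": [0, 0, 0]},
  {"translation": [0.003, -0.006, -0.25], "rotation": [0, 0, 0]},
  {"translation": [0.003, -0.006, -0.28], "rotation": [0, 0, 0]},
  {"translation": [0.003, -0.006, -0.3], "rotation": [0, 0, 0]},
  {"translation": [0.003, -0.006, -0.312], "rotation": [0, 0, 0]},
  {"translation": [0.003, -0.006, -0.312], "rotation": [0, 0, 0]},
  {"translation": [0.003, -0.006, -0.312], "rotation": [0, 0, 0]},
])

```text
t: 28.25
eef_pos: [0.5306, 0.0078, 0.0375]
ee_rot: [-3.141, 0.0, -1.519]
force: [0.1, -0.6, -0.1]
width: 0.0558
gripper_force: 15.0
```

apply_moves([
  {"translation": [0, 0, 0], "rotation": [0, 0, 0]},
  {"translation": [0, 0, 0], "rotation": [0, 0, 0]},
  {"translation": [0, 0, 0], "rotation": [0, 0, 0]},
  {"translation": [0, 0, 0], "rotation": [0, 0, 0]},
  {"translation": [0, 0, 0], "rotation": [0, 0, 0]},
  {"translation": [0, 0, 0.02], "rotation": [0, 0, 0]},
  {"translation": [0, 0, 0.1], "rotation": [0, 0, 0]},
  {"translation": [0, 0, 0.2], "rotation": [0, 0, 0]},
  {"translation": [0, 0, 0.3], "rotation": [0, 0, 0]},
  {"translation": [0, 0, 0.4], "rotation": [0, 0, 0]},
], jaw=-0.59)

```text
t: 29.08
eef_pos: [0.5301, 0.0076, 0.1387]
ee_rot: [3.141, -0.0, -1.519]
force: [1.8, 0.0, -0.3]
width: 0.0698
gripper_force: 0.0
```

apply_moves([
  {"translation": [-0.02, 0.01, 0.1], "rotation": [0, 0, 0.1]},
  {"translation": [-0.04, 0.02, 0.2], "rotation": [0, 0, 0.2]},
  {"translation": [-0.06, 0.03, 0.3], "rotation": [0, 0, 0.3]},
  {"translation": [-0.08, 0.04, 0.36], "rotation": [0, 0, 0.4]},
  {"translation": [-0.1, 0.05, 0.36], "rotation": [0, 0, 0.5]},
  {"translation": [-0.12, 0.06, 0.36], "rotation": [0, 0, 0.6]},
  {"translation": [-0.14, 0.07, 0.36], "rotation": [0, 0, 0.7]},
  {"translation": [-0.16, 0.08, 0.36], "rotation": [0, 0, 0.8]},
  {"translation": [-0.18, 0.09, 0.36], "rotation": [0, 0, 0.9]},
  {"translation": [-0.2, 0.09, 0.36], "rotation": [0, 0, 1]},
], jaw=-1)

```text
t: 29.92
eef_pos: [0.48, 0.0304, 0.2277]
ee_rot: [-3.141, -0.0, -0.993]
force: [-0.5, -0.0, -0.1]
width: 0.0875
gripper_force: 0.0
```

apply_moves([
  {"translation": [-0.02, 0, 0], "rotation": [0, 0, 0.1]},
  {"translation": [-0.04, 0, 0], "rotation": [0, 0, 0.2]},
  {"translation": [-0.04, 0, 0], "rotation": [0, 0, 0.3]},
  {"translation": [-0.04, 0, 0], "rotation": [0, 0, 0.4]},
  {"translation": [-0.04, 0, 0], "rotation": [0, 0, 0.5]},
  {"translation": [-0.04, 0, 0], "rotation": [0, 0, 0.6]},
  {"translation": [-0.04, 0, 0], "rotation": [0, 0, 0.7]},
  {"translation": [-0.04, 0, 0], "rotation": [0, 0, 0.8]},
  {"translation": [-0.04, 0, 0], "rotation": [0, 0, 0.9]},
  {"translation": [-0.04, 0, 0], "rotation": [0, 0, 1]},
])

```text
t: 30.75
eef_pos: [0.4702, 0.0301, 0.2277]
ee_rot: [-3.141, -0.0, -0.469]
force: [0.5, -0.1, -0.1]
width: 0.0875
gripper_force: 0.0
```

apply_moves([
  {"translation": [0, 0, 0], "rotation": [0, 0, 0.1]},
  {"translation": [0, 0, 0], "rotation": [0, 0, 0.2]},
  {"translation": [0, 0, 0], "rotation": [0, 0, 0.3]},
  {"translation": [0, 0, 0], "rotation": [0, 0, 0.4]},
  {"translation": [0, 0, 0], "rotation": [0, 0, 0.5]},
  {"translation": [0, 0, 0], "rotation": [0, 0, 0.6]},
  {"translation": [0, 0, 0], "rotation": [0, 0, 0.7]},
  {"translation": [0, 0, 0], "rotation": [0, 0, 0.8]},
  {"translation": [0, 0, 0], "rotation": [0, 0, 0.9]},
  {"translation": [0, 0, 0], "rotation": [0, 0, 1]},
])

```text
t: 31.58
eef_pos: [0.4702, 0.0301, 0.2277]
ee_rot: [-3.141, -0.0, 0.054]
force: [-0.6, 0.3, 0.6]
width: 0.0877
gripper_force: 0.0
```

```bash
python3 - <<'E'
from h import *
s=get_state();pp(s['t'],s['q'],s['eef_pos'],s['ee_rot'],s['width'])
m=cam('wrist');im=grab_frame('wrist');cv2.imwrite('pics/w10.png',im);np.savez('w10.npz',**m)
pp(proj(m,[[.5291,.0328,.066],[.4709,.0304,.082]]))
hs=cv2.cvtColor(im,cv2.COLOR_BGR2HSV)
E
```

```text
31.5833 [0.4832, 0.0156, -0.4175, -0.0, -1.1374, 1.1418] [0.4702, 0.0301, 0.2277] [-3.1414, -0.0003, 0.0542] 0.08769929979969857
[[278.0356, 120.4648], [277.1431, 192.641]]
```

```bash
python3 - <<'E'
from h import *
m=dict(np.load('w10.npz'));im=cv2.imread('pics/w10.png');h=cv2.cvtColor(im,cv2.COLOR_BGR2HSV)
th=np.radians(3.03);M=np.array([[np.cos(th),np.sin(th)],[-np.sin(th),np.cos(th)]])
mk=((h[...,0]>=10)&(h[...,0]<18)&(h[...,1]>140)&(h[...,2]>165)).astype(np.uint8);mk[250:]=0
mk=cv2.morphologyEx(mk,cv2.MORPH_OPEN,np.ones((3,3)))
k,l,st,c=cv2.connectedComponentsWithStats(mk)
for i in range(1,k):
    if st[i,4]>150: pp(st[i],c[i],1000*M@(plane(m,[c[i]],.066)[0,:2]-[.5291,.0328]))
for v in (110,125): print(v,[(u,h[v,u].tolist()) for u in range(190,350,6)])
E
```

```text
[0, 50, 27, 11, 211] [12.8531, 54.8341] [55.1859, 218.8727]
[0, 60, 58, 130, 5275] [21.3175, 132.0131] [-7.9945, 222.4311]
[276, 85, 28, 69, 1194] [285.8735, 118.3116] [1.7748, -6.5481]
[230, 90, 21, 29, 431] [239.2552, 100.5545] [16.1554, 32.0608]
[241, 114, 10, 22, 166] [246.0783, 124.9217] [-3.6729, 26.8336]
[230, 129, 21, 29, 377] [238.8541, 146.5464] [-21.7946, 33.391]
[121, 132, 65, 8, 338] [153.8905, 135.2959] [-12.0362, 105.5837]
110 [(190, [16, 140, 200]), (196, [16, 141, 225]), (202, [24, 114, 247]), (208, [24, 112, 247]), (214, [24, 113, 247]), (220, [24, 110, 247]), (226, [24, 110, 247]), (232, [14, 170, 223]), (238, [13, 173, 186]), (244, [10, 165, 158]), (250, [11, 169, 154]), (256, [10, 164, 152]), (262, [17, 140, 234]), (268, [22, 118, 246]), (274, [15, 133, 178]), (280, [14, 172, 221]), (286, [11, 172, 160]), (292, [11, 168, 161]), (298, [22, 125, 245]), (304, [11, 165, 155]), (310, [12, 162, 159]), (316, [15, 137, 207]), (322, [15, 139, 169]), (328, [15, 138, 172]), (334, [15, 137, 168]), (340, [15, 136, 169]), (346, [23, 119, 247])]
125 [(190, [19, 131, 242]), (196, [15, 133, 171]), (202, [25, 108, 247]), (208, [24, 110, 247]), (214, [25, 106, 247]), (220, [25, 108, 247]), (226, [25, 109, 247]), (232, [12, 173, 177]), (238, [12, 164, 115]), (244, [13, 171, 222]), (250, [16, 140, 233]), (256, [25, 109, 247]), (262, [14, 154, 207]), (268, [14, 143, 155]), (274, [15, 137, 162]), (280, [14, 176, 220]), (286, [14, 177, 210]), (292, [10, 162, 153]), (298, [10, 170, 168]), (304, [11, 166, 160]), (310, [20, 125, 244]), (316, [17, 137, 234]), (322, [15, 134, 168]), (328, [16, 138, 165]), (334, [15, 136, 167]), (340, [15, 137, 195]), (346, [23, 113, 247])]
```

apply_moves([
  {"translation": [0, 0, -0.15], "rotation": [0, 0, 0]},
  {"translation": [0, 0, -0.3], "rotation": [0, 0, 0]},
  {"translation": [0, 0, -0.42], "rotation": [0, 0, 0]},
  {"translation": [0, 0, -0.5], "rotation": [0, 0, 0]},
  {"translation": [0, 0, -0.58], "rotation": [0, 0, 0]},
  {"translation": [0, 0, -0.65], "rotation": [0, 0, 0]},
  {"translation": [0, 0, -0.7], "rotation": [0, 0, 0]},
  {"translation": [0, 0, -0.71], "rotation": [0, 0, 0]},
  {"translation": [0, 0, -0.71], "rotation": [0, 0, 0]},
  {"translation": [0, 0, -0.71], "rotation": [0, 0, 0]},
])

```text
t: 32.47
eef_pos: [0.4708, 0.0303, 0.0505]
ee_rot: [-3.142, -0.001, 0.051]
force: [-0.8, 0.2, 0.1]
width: 0.0877
gripper_force: 0.0
```

apply_moves([
  {"translation": [0, 0, 0], "rotation": [0, 0, 0]},
  {"translation": [0, 0, 0], "rotation": [0, 0, 0]},
  {"translation": [0, 0, 0], "rotation": [0, 0, 0]},
  {"translation": [0, 0, 0], "rotation": [0, 0, 0]},
  {"translation": [0, 0, 0], "rotation": [0, 0, 0]},
  {"translation": [0, 0, 0], "rotation": [0, 0, 0]},
  {"translation": [0, 0, 0], "rotation": [0, 0, 0]},
  {"translation": [0, 0, 0], "rotation": [0, 0, 0]},
  {"translation": [0, 0, 0], "rotation": [0, 0, 0]},
  {"translation": [0, 0, 0], "rotation": [0, 0, 0]},
], jaw=1, newtons=20)

```text
t: 33.3
eef_pos: [0.4703, 0.0302, 0.0498]
ee_rot: [3.142, 0.0, 0.052]
force: [-0.2, -0.6, 0.5]
width: 0.0262
gripper_force: 0.0
```

apply_moves([
  {"translation": [0, 0, 0], "rotation": [0, 0, 0]},
  {"translation": [0, 0, 0], "rotation": [0, 0, 0]},
  {"translation": [0.01, 0.0005, 0], "rotation": [0, 0, 0]},
  {"translation": [0.03, 0.0015, 0], "rotation": [0, 0, 0]},
  {"translation": [0.05, 0.0025, 0], "rotation": [0, 0, 0]},
  {"translation": [0.075, 0.004, 0], "rotation": [0, 0, 0]},
  {"translation": [0.1, 0.005, 0], "rotation": [0, 0, 0]},
  {"translation": [0.125, 0.0065, 0], "rotation": [0, 0, 0]},
  {"translation": [0.15, 0.008, 0], "rotation": [0, 0, 0]},
  {"translation": [0.17, 0.009, 0], "rotation": [0, 0, 0]},
])

```text
t: 34.13
eef_pos: [0.5131, 0.0334, 0.0498]
ee_rot: [-3.141, -0.0, 0.052]
force: [-2.0, 6.9, 2.1]
width: 0.018
gripper_force: 20.0
```

apply_moves([
  {"translation": [0.02, 0.001, 0], "rotation": [0, 0, 0]},
  {"translation": [0.045, 0.0025, 0], "rotation": [0, 0, 0]},
  {"translation": [0.07, 0.0035, 0], "rotation": [0, 0, 0]},
  {"translation": [0.095, 0.005, 0], "rotation": [0, 0, 0]},
  {"translation": [0.12, 0.006, 0], "rotation": [0, 0, 0]},
  {"translation": [0.145, 0.0075, 0], "rotation": [0, 0, 0]},
  {"translation": [0.165, 0.0085, 0], "rotation": [0, 0, 0]},
  {"translation": [0.18, 0.0095, 0], "rotation": [0, 0, 0]},
  {"translation": [0.19, 0.01, 0], "rotation": [0, 0, 0]},
  {"translation": [0.2, 0.0105, 0], "rotation": [0, 0, 0]},
])

```text
t: 34.97
eef_pos: [0.5629, 0.0361, 0.0498]
ee_rot: [-3.141, -0.0, 0.052]
force: [-3.4, 7.3, 1.6]
width: 0.0177
gripper_force: 20.0
```

apply_moves([
  {"translation": [0.004, 0, 0], "rotation": [0, 0, 0]},
  {"translation": [0.008, 0.0005, 0], "rotation": [0, 0, 0]},
  {"translation": [0.012, 0.0005, 0], "rotation": [0, 0, 0]},
  {"translation": [0.016, 0.001, 0], "rotation": [0, 0, 0]},
  {"translation": [0.02, 0.001, 0], "rotation": [0, 0, 0]},
  {"translation": [0.02, 0.001, 0], "rotation": [0, 0, 0]},
  {"translation": [0.02, 0.001, 0], "rotation": [0, 0, 0]},
  {"translation": [0.02, 0.001, 0], "rotation": [0, 0, 0]},
  {"translation": [0.02, 0.001, 0], "rotation": [0, 0, 0]},
  {"translation": [0.02, 0.001, 0], "rotation": [0, 0, 0]},
])

```text
t: 35.8
eef_pos: [0.5644, 0.0361, 0.0497]
ee_rot: [-3.141, 0.005, 0.052]
force: [-14.8, 10.3, 12.8]
width: 0.0178
gripper_force: 20.0
```

apply_moves([
  {"translation": [0, 0, 0], "rotation": [0, 0, 0]},
  {"translation": [0, 0, 0], "rotation": [0, 0, 0]},
  {"translation": [0, 0, 0], "rotation": [0, 0, 0]},
  {"translation": [0, 0, 0], "rotation": [0, 0, 0]},
  {"translation": [0, 0, 0], "rotation": [0, 0, 0]},
  {"translation": [0, 0, 0], "rotation": [0, 0, 0]},
  {"translation": [0, 0, 0.05], "rotation": [0, 0, 0]},
  {"translation": [0, 0, 0.15], "rotation": [0, 0, 0]},
  {"translation": [0, 0, 0.25], "rotation": [0, 0, 0]},
  {"translation": [0, 0, 0.35], "rotation": [0, 0, 0]},
], jaw=-1)

```text
t: 36.63
eef_pos: [0.5676, 0.035, 0.138]
ee_rot: [3.141, 0.001, 0.051]
force: [0.6, 0.2, -0.3]
width: 0.079
gripper_force: 0.0
```

apply_moves([
  {"translation": [0, 0, 0.1], "rotation": [0, 0, 0]},
  {"translation": [0, 0, 0.2], "rotation": [0, 0, 0]},
  {"translation": [0, 0, 0.3], "rotation": [0, 0, 0]},
  {"translation": [0, 0, 0.4], "rotation": [0, 0, 0]},
  {"translation": [0.1, -0.1, 0.5], "rotation": [0, 0, 0]},
  {"translation": [0.2, -0.2, 0.5], "rotation": [0, 0, 0]},
  {"translation": [0.3, -0.3, 0.5], "rotation": [0, 0, 0]},
  {"translation": [0.4, -0.4, 0.5], "rotation": [0, 0, 0]},
  {"translation": [0.47, -0.5, 0.5], "rotation": [0, 0, 0]},
  {"translation": [0.47, -0.6, 0.5], "rotation": [0, 0, 0]},
])

```text
t: 37.47
eef_pos: [0.6876, -0.1162, 0.2604]
ee_rot: [3.141, 0.002, 0.051]
force: [-0.1, -0.9, -1.3]
width: 0.0877
gripper_force: 0.0
```

```bash
python3 - <<'E'
from h import *
s=get_state();pp(s['t'],s['q'],s['eef_pos'],s['ee_rot'],s['width'])
m=cam('wrist');im=grab_frame('wrist');cv2.imwrite('pics/w11.png',im);np.savez('w11.npz',**m)
ms=cam('side');i2=grab_frame('side')
p=proj(ms,[.63,-.02,.05])[0].astype(int);print(p)
b=i2[p[1]-60:p[1]+60,p[0]-80:p[0]+80]
cv2.imwrite('pics/m11.png',np.vstack([cv2.resize(im[0:260],(640,297)),cv2.resize(b,(400,300),interpolation=cv2.INTER_CUBIC)[:,:].copy() if 0 else np.hstack([cv2.resize(b,(400,300),interpolation=cv2.INTER_CUBIC),np.zeros((300,240,3),np.uint8)])]))
E
```

```text
37.4667 [0.1113, 0.3796, 0.1197, 0.0003, -1.3124, 1.5108] [0.6876, -0.1162, 0.2604] [3.1412, 0.0016, 0.0514] 0.08767002888923169
[324 212]
```

View pics/m11.png

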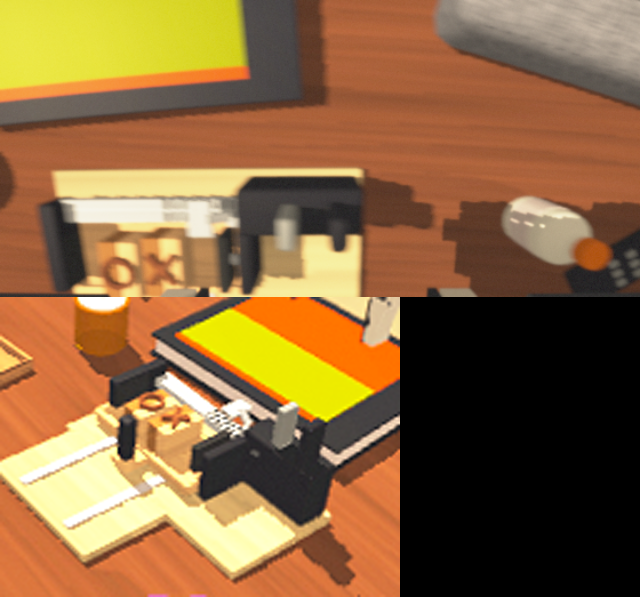

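```bash
python3 - <<'E'
from h import *
m=dict(np.load('w11.npz'));im=cv2.imread('pics/w11.png')
th=np.radians(3.03);M=np.array([[np.cos(th),np.sin(th)],[-np.sin(th),np.cos(th)]])
for v in(190,200,208,214): print(v,[(u,int(im[v,u].mean())) for u in range(232,312,2)])
for n,u,v,z in[('trigL',277,232,.136),('trigR',298,232,.136),('hanL',331,232,.138),('hanR',349,232,.138),('tab',200,218,.089)]:
    P=plane(m,[(u/1.143,v/1.142)],z)[0];pp(n,P,M@P[:2]-[.6251,.0021])
E
```

```text
190 [(232, 62), (234, 61), (236, 56), (238, 59), (240, 75), (242, 88), (244, 99), (246, 109), (248, 111), (250, 109), (252, 104), (254, 98), (256, 93), (258, 80), (260, 72), (262, 60), (264, 44), (266, 42), (268, 37), (270, 41), (272, 39), (274, 37), (276, 40), (278, 38), (280, 39), (282, 37), (284, 39), (286, 40), (288, 37), (290, 46), (292, 46), (294, 42), (296, 42), (298, 43), (300, 40), (302, 36), (304, 38), (306, 38), (308, 39), (310, 39)]
200 [(232, 58), (234, 61), (236, 59), (238, 69), (240, 114), (242, 141), (244, 162), (246, 179), (248, 191), (250, 187), (252, 174), (254, 157), (256, 136), (258, 112), (260, 81), (262, 58), (264, 42), (266, 42), (268, 37), (270, 41), (272, 31), (274, 40), (276, 36), (278, 38), (280, 40), (282, 37), (284, 40), (286, 46), (288, 53), (290, 65), (292, 64), (294, 66), (296, 68), (298, 61), (300, 54), (302, 51), (304, 44), (306, 44), (308, 41), (310, 32)]
208 [(232, 119), (234, 125), (236, 124), (238, 125), (240, 144), (242, 157), (244, 168), (246, 176), (248, 185), (250, 180), (252, 170), (254, 153), (256, 140), (258, 128), (260, 120), (262, 124),
[... 303 characters left out ...]
34, 127), (236, 129), (238, 130), (240, 142), (242, 153), (244, 167), (246, 175), (248, 182), (250, 181), (252, 166), (254, 156), (256, 143), (258, 134), (260, 129), (262, 129), (264, 167), (266, 193), (268, 207), (270, 211), (272, 212), (274, 212), (276, 211), (278, 212), (280, 212), (282, 212), (284, 206), (286, 194), (288, 174), (290, 138), (292, 78), (294, 57), (296, 58), (298, 53), (300, 54), (302, 110), (304, 162), (306, 185), (308, 202), (310, 211)]
trigL [0.6836, -0.0889, 0.136] [0.0528, -0.127]
trigR [0.6843, -0.1033, 0.136] [0.0528, -0.1415]
hanL [0.6861, -0.1259, 0.138] [0.0533, -0.1641]
hanR [0.6867, -0.1382, 0.138] [0.0533, -0.1764]
tab [0.6784, -0.0232, 0.089] [0.0512, -0.0611]
```

apply_moves([
  {"translation": [-0.013, -0.019, -0.08], "rotation": [0, 0, 0]},
  {"translation": [-0.013, -0.019, -0.18], "rotation": [0, 0, 0]},
  {"translation": [-0.013, -0.019, -0.28], "rotation": [0, 0, 0]},
  {"translation": [-0.013, -0.019, -0.38], "rotation": [0, 0, 0]},
  {"translation": [-0.013, -0.019, -0.46], "rotation": [0, 0, 0]},
  {"translation": [-0.013, -0.019, -0.54], "rotation": [0, 0, 0]},
  {"translation": [-0.013, -0.019, -0.6], "rotation": [0, 0, 0]},
  {"translation": [-0.013, -0.019, -0.65], "rotation": [0, 0, 0]},
  {"translation": [-0.013, -0.019, -0.65], "rotation": [0, 0, 0]},
  {"translation": [-0.013, -0.019, -0.65], "rotation": [0, 0, 0]},
])

```text
t: 38.4
eef_pos: [0.6819, -0.1193, 0.0996]
ee_rot: [3.141, 0.001, 0.052]
force: [0.9, 0.3, 0.6]
width: 0.0873
gripper_force: 0.0
```

apply_moves([
  {"translation": [0, 0, 0], "rotation": [0, 0, 0]},
  {"translation": [0, 0, 0], "rotation": [0, 0, 0]},
  {"translation": [0, 0, 0], "rotation": [0, 0, 0]},
  {"translation": [0, 0, 0], "rotation": [0, 0, 0]},
  {"translation": [0, 0, 0], "rotation": [0, 0, 0]},
  {"translation": [0, 0, 0], "rotation": [0, 0, 0]},
  {"translation": [0, 0, 0], "rotation": [0, 0, 0]},
  {"translation": [0, 0, 0], "rotation": [0, 0, 0]},
  {"translation": [0, 0, 0], "rotation": [0, 0, 0]},
  {"translation": [0, 0, 0], "rotation": [0, 0, 0]},
], jaw=1, newtons=30)

```text
t: 39.23
eef_pos: [0.6826, -0.1187, 0.1007]
ee_rot: [-3.141, -0.001, 0.052]
force: [-1.0, 5.3, 4.3]
width: 0.0334
gripper_force: 30.0
```

apply_moves([
  {"translation": [0, 0.004, 0], "rotation": [0, 0, 0]},
  {"translation": [0, 0.004, 0], "rotation": [0, 0, 0]},
  {"translation": [0, 0.004, 0], "rotation": [0, 0, 0]},
  {"translation": [0, 0.004, 0], "rotation": [0, 0, 0]},
  {"translation": [0, 0.004, 0], "rotation": [0, 0, 0]},
  {"translation": [0, 0.004, 0], "rotation": [0, 0, 0]},
  {"translation": [0, 0.004, 0], "rotation": [0, 0, 0]},
  {"translation": [0, 0.004, 0], "rotation": [0, 0, 0]},
  {"translation": [0, 0.004, 0], "rotation": [0, 0, 0]},
  {"translation": [0, 0.004, 0], "rotation": [0, 0, 0]},
], jaw=-0.45)

```text
t: 40.07
eef_pos: [0.6822, -0.1183, 0.0998]
ee_rot: [-3.141, -0.0, 0.052]
force: [0.7, 4.4, 1.5]
width: 0.0635
gripper_force: 2.0
```

```bash
python3 - <<'E'
from h import *
s=get_state();pp(s['t'],s['eef_pos'],s['width'],s['force'])
for n in('top','side','wrist'): cv2.imwrite(f'pics/{n}12.png',grab_frame(n))
m=cam('top');th=np.radians(3.03);M=np.array([[np.cos(th),np.sin(th)],[-np.sin(th),np.cos(th)]])
for n in('top0','top12'):
    im=cv2.imread(f'pics/{n}.png').max(2)
    for X in(-.015,0.0,.015): # brightness profile along press y at jaw top height
        pr=[]
        for y in np.arange(.1,-.08,-.004):
            w=M.T@(np.array([.6251,.0021])+[X,y]);u,v=proj(m,[*w,.074])[0]
            pr.append(int(im[int(round(v)),int(round(u))]))
        print(n,X,pr)
E
```

```text
40.0667 [0.6822, -0.1183, 0.0998] 0.06347105810689206 [0.7469, 4.3668, 1.5057]
top0 -0.015 [201, 248, 255, 255, 189, 100, 73, 64, 104, 170, 189, 188, 187, 187, 185, 211, 247, 255, 255, 249, 241, 231, 255, 255, 255, 255, 228, 249, 251, 255, 255, 255, 254, 254, 254, 254, 247, 246, 247, 248, 255, 254, 199, 93, 116]
top0 0.0 [167, 246, 255, 255, 167, 92, 75, 69, 155, 212, 175, 168, 170, 170, 172, 180, 174, 169, 168, 215, 255, 255, 255, 255, 255, 255, 255, 255, 255, 255, 255, 255, 255, 255, 255, 255, 255, 230, 255, 255, 255, 244, 174, 83, 122]
top0 0.015 [169, 255, 255, 255, 247, 85, 75, 67, 191, 246, 183, 171, 171, 173, 178, 179, 173, 170, 170, 241, 255, 255, 255, 255, 255, 255, 255, 255, 255, 255, 255, 255, 255, 255, 255, 255, 255, 249, 255, 255, 255, 247, 177, 87, 119]
top12 -0.015 [172, 171, 170, 169, 167, 166, 166, 164, 161, 163, 161, 161, 161, 159, 160, 157, 156, 157, 155, 153, 152, 151, 139, 129, 122, 113, 93, 90, 93, 255, 255, 254, 145, 205, 187, 194, 197, 196, 195, 194, 245, 255, 237, 118, 128]
top12 0.0 [172, 172, 169, 169, 166, 165, 164, 164, 164, 162, 162, 161, 160, 163, 159, 156, 157, 155, 156, 153, 151, 146, 135, 125, 121, 111, 92, 90, 145, 202, 191, 157, 234, 255, 209, 196, 195, 196, 195, 194, 198, 255, 199, 95, 130]
top12 0.015 [172, 170, 169, 168, 166, 164, 164, 163, 163, 162, 162, 162, 158, 160, 159, 159, 154, 155, 152, 151, 148, 143, 137, 123, 117, 109, 97, 110, 187, 228, 240, 145, 224, 255, 242, 201, 197, 198, 248, 250, 251, 255, 195, 96, 99]
```

apply_moves([
  {"translation": [0, 0, 0], "rotation": [0, 0, 0]},
  {"translation": [0, 0, 0], "rotation": [0, 0, 0]},
  {"translation": [0, 0, 0], "rotation": [0, 0, 0]},
  {"translation": [0, 0, 0], "rotation": [0, 0, 0]},
  {"translation": [0, 0, 0], "rotation": [0, 0, 0]},
  {"translation": [0, 0, 0], "rotation": [0, 0, 0]},
  {"translation": [0, 0, 0], "rotation": [0, 0, 0]},
  {"translation": [0, 0, 0], "rotation": [0, 0, 0]},
  {"translation": [0, 0, 0], "rotation": [0, 0, 0]},
  {"translation": [0, 0, 0], "rotation": [0, 0, 0]},
], jaw=-0.8)

```text
t: 41.05
eef_pos: [0.6821, -0.1184, 0.0998]
ee_rot: [3.142, -0.0, 0.052]
force: [0.0, -0.1, -0.3]
width: 0.0787
gripper_force: 0.0
```

apply_moves([
  {"translation": [0, 0, 0], "rotation": [0, 0, 0]},
  {"translation": [0, 0, 0], "rotation": [0, 0, 0]},
  {"translation": [0, 0, 0], "rotation": [0, 0, 0]},
  {"translation": [0, 0, 0], "rotation": [0, 0, 0]},
  {"translation": [0, 0, 0], "rotation": [0, 0, 0]},
  {"translation": [0, 0, 0], "rotation": [0, 0, 0]},
  {"translation": [0, 0, 0], "rotation": [0, 0, 0]},
  {"translation": [0, 0, 0], "rotation": [0, 0, 0]},
  {"translation": [0, 0, 0], "rotation": [0, 0, 0]},
  {"translation": [0, 0, 0], "rotation": [0, 0, 0]},
], jaw=1)

```text
t: 41.88
eef_pos: [0.6822, -0.1186, 0.0997]
ee_rot: [3.141, -0.0, 0.052]
force: [0.6, -1.1, -1.3]
width: 0.034
gripper_force: 30.0
```

apply_moves([
  {"translation": [0, 0, 0], "rotation": [0, 0, 0]},
  {"translation": [0, 0, 0], "rotation": [0, 0, 0]},
  {"translation": [0, 0, 0], "rotation": [0, 0, 0]},
  {"translation": [0, 0, 0], "rotation": [0, 0, 0]},
  {"translation": [0, 0, 0], "rotation": [0, 0, 0]},
  {"translation": [0, 0, 0], "rotation": [0, 0, 0]},
  {"translation": [0, 0, 0], "rotation": [0, 0, 0]},
  {"translation": [0, 0, 0], "rotation": [0, 0, 0]},
  {"translation": [0, 0, 0], "rotation": [0, 0, 0]},
  {"translation": [0, 0, 0], "rotation": [0, 0, 0]},
], jaw=-0.8)

```text
t: 42.72
eef_pos: [0.6821, -0.1188, 0.0999]
ee_rot: [3.141, -0.0, 0.051]
force: [1.0, 0.8, -0.2]
width: 0.0788
gripper_force: 0.0
```

apply_moves([
  {"translation": [0, 0, 0], "rotation": [0, 0, 0]},
  {"translation": [0, 0, 0], "rotation": [0, 0, 0]},
  {"translation": [0, 0, 0], "rotation": [0, 0, 0]},
  {"translation": [0, 0, 0], "rotation": [0, 0, 0]},
  {"translation": [0, 0, 0], "rotation": [0, 0, 0]},
  {"translation": [0, 0, 0], "rotation": [0, 0, 0]},
  {"translation": [0, 0, 0], "rotation": [0, 0, 0]},
  {"translation": [0, 0, 0], "rotation": [0, 0, 0]},
  {"translation": [0, 0, 0], "rotation": [0, 0, 0]},
  {"translation": [0, 0, 0], "rotation": [0, 0, 0]},
], jaw=1)

```text
t: 43.55
eef_pos: [0.6821, -0.1187, 0.0997]
ee_rot: [3.141, -0.0, 0.052]
force: [0.8, -0.9, -1.6]
width: 0.0334
gripper_force: 30.0
```

apply_moves([
  {"translation": [0, 0, 0], "rotation": [0, 0, 0]},
  {"translation": [0, 0, 0], "rotation": [0, 0, 0]},
  {"translation": [0, 0, 0], "rotation": [0, 0, 0]},
  {"translation": [0, 0, 0], "rotation": [0, 0, 0]},
  {"translation": [0, 0, 0], "rotation": [0, 0, 0]},
  {"translation": [0, 0, 0], "rotation": [0, 0, 0]},
  {"translation": [0, 0, 0], "rotation": [0, 0, 0]},
  {"translation": [0, 0, 0], "rotation": [0, 0, 0]},
  {"translation": [0, 0, 0], "rotation": [0, 0, 0]},
  {"translation": [0, 0, 0], "rotation": [0, 0, 0]},
], jaw=-0.8)

```text
t: 44.38
eef_pos: [0.6821, -0.1188, 0.0999]
ee_rot: [3.141, -0.0, 0.051]
force: [0.3, 0.8, -0.4]
width: 0.079
gripper_force: 0.0
```

```bash
cat >> h.py <<'E'
th=np.radians(3.03);M=np.array([[np.cos(th),np.sin(th)],[-np.sin(th),np.cos(th)]])
def pw(x,y,z): return np.r_[M.T@(np.array([.6251,.0021])+[x,y]),z]
def prof(im,m,x,z,ys):
    g=im.max(2); r=[]
    for y in ys:
        u,v=np.round(proj(m,pw(x,y,z))[0]).astype(int); r.append(int(g[v,u]) if 0<=v<420 and 0<=u<560 else -1)
    return r
E
python3 - <<'E'
from h import *
ms=cam('side');im=grab_frame('side');cv2.imwrite('pics/s13.png',im)
a=cv2.imread('pics/side0.png')
ys=np.arange(.1,-.08,-.005)
print(np.round(ys*1000).astype(int).tolist())
for x,z in((-.024,.07),(-.024,.06),(-.024,.05)):
    print(prof(a,ms,x,z,ys));print(prof(im,ms,x,z,ys))
E
```

```text
[100, 95, 90, 85, 80, 75, 70, 65, 60, 55, 50, 45, 40, 35, 30, 25, 20, 15, 10, 5, 0, -5, -10, -15, -20, -25, -30, -35, -40, -45, -50, -55, -60, -65, -70, -75]
[218, 214, 213, 166, 36, 41, 44, 47, 46, 45, 44, 42, 238, 255, 255, 255, 255, 196, 199, 204, 204, 204, 202, 205, 211, 255, 255, 255, 255, 255, 255, 255, 255, 255, 31, 44]
[236, 229, 225, 223, 222, 225, 230, 228, 226, 255, 255, 237, 154, 40, 40, 53, 255, 255, 255, 255, 255, 255, 255, 255, 255, 255, 255, 255, 255, 255, 237, 233, 236, 187, 43, 49]
[208, 208, 214, 169, 37, 41, 45, 48, 46, 43, 159, 255, 255, 255, 255, 202, 191, 193, 200, 205, 237, 234, 253, 255, 255, 255, 255, 255, 255, 255, 255, 255, 255, 245, 34, 44]
[224, 224, 224, 223, 222, 222, 221, 255, 255, 229, 233, 255, 255, 255, 255, 255, 255, 255, 255, 255, 255, 244, 196, 176, 160, 255, 255, 255, 236, 231, 234, 233, 226, 150, 44, 50]
[198, 205, 198, 136, 37, 37, 42, 44, 98, 232, 224, 224, 224, 222, 223, 255, 250, 255, 255, 255, 255, 246, 246, 255, 255, 255, 251, 255, 255, 255, 255, 252, 254, 93, 38, 41]
[218, 219, 225, 223, 222, 255, 255, 231, 236, 255, 255, 255, 53, 93, 144, 128, 153, 231, 235, 232, 225, 182, 153, 151, 195, 233, 229, 230, 234, 233, 219, 221, 230, 111, 48, 52]
```

apply_moves([
  {"translation": [0, 0, 0], "rotation": [0, 0, 0]},
  {"translation": [0, 0, 0], "rotation": [0, 0, 0]},
  {"translation": [0, 0, 0], "rotation": [0, 0, 0]},
  {"translation": [0, 0, 0], "rotation": [0, 0, 0]},
  {"translation": [0, 0, 0], "rotation": [0, 0, 0]},
  {"translation": [0, 0, 0], "rotation": [0, 0, 0]},
  {"translation": [0, 0, 0], "rotation": [0, 0, 0]},
  {"translation": [0, 0, 0], "rotation": [0, 0, 0]},
  {"translation": [0, 0, 0], "rotation": [0, 0, 0]},
  {"translation": [0, 0, 0], "rotation": [0, 0, 0]},
], jaw=1)

```text
t: 45.27
eef_pos: [0.6821, -0.1186, 0.0997]
ee_rot: [3.141, -0.0, 0.052]
force: [1.4, -1.4, -2.0]
width: 0.034
gripper_force: 30.0
```

apply_moves([
  {"translation": [0, 0, 0], "rotation": [0, 0, 0]},
  {"translation": [0, 0, 0], "rotation": [0, 0, 0]},
  {"translation": [0, 0, 0], "rotation": [0, 0, 0]},
  {"translation": [0, 0, 0], "rotation": [0, 0, 0]},
  {"translation": [0, 0, 0], "rotation": [0, 0, 0]},
  {"translation": [0, 0, 0], "rotation": [0, 0, 0]},
  {"translation": [0, 0, 0], "rotation": [0, 0, 0]},
  {"translation": [0, 0, 0], "rotation": [0, 0, 0]},
  {"translation": [0, 0, 0], "rotation": [0, 0, 0]},
  {"translation": [0, 0, 0], "rotation": [0, 0, 0]},
], jaw=-0.8)

```text
t: 46.1
eef_pos: [0.6821, -0.1188, 0.0999]
ee_rot: [3.141, -0.0, 0.051]
force: [-1.1, 0.4, 0.3]
width: 0.0788
gripper_force: 0.0
```

apply_moves([
  {"translation": [0, 0, 0], "rotation": [0, 0, 0]},
  {"translation": [0, 0, 0], "rotation": [0, 0, 0]},
  {"translation": [0, 0, 0], "rotation": [0, 0, 0]},
  {"translation": [0, 0, 0], "rotation": [0, 0, 0]},
  {"translation": [0, 0, 0], "rotation": [0, 0, 0]},
  {"translation": [0, 0, 0], "rotation": [0, 0, 0]},
  {"translation": [0, 0, 0], "rotation": [0, 0, 0]},
  {"translation": [0, 0, 0], "rotation": [0, 0, 0]},
  {"translation": [0, 0, 0], "rotation": [0, 0, 0]},
  {"translation": [0, 0, 0], "rotation": [0, 0, 0]},
], jaw=1)

```text
t: 46.93
eef_pos: [0.6821, -0.1186, 0.0997]
ee_rot: [-3.142, -0.0, 0.052]
force: [0.4, -0.6, -0.6]
width: 0.0341
gripper_force: 30.0
```

apply_moves([
  {"translation": [0, 0, 0], "rotation": [0, 0, 0]},
  {"translation": [0, 0, 0], "rotation": [0, 0, 0]},
  {"translation": [0, 0, 0], "rotation": [0, 0, 0]},
  {"translation": [0, 0, 0], "rotation": [0, 0, 0]},
  {"translation": [0, 0, 0], "rotation": [0, 0, 0]},
  {"translation": [0, 0, 0], "rotation": [0, 0, 0]},
  {"translation": [0, 0, 0], "rotation": [0, 0, 0]},
  {"translation": [0, 0, 0], "rotation": [0, 0, 0]},
  {"translation": [0, 0, 0], "rotation": [0, 0, 0]},
  {"translation": [0, 0, 0], "rotation": [0, 0, 0]},
], jaw=-0.8)

```text
t: 47.77
eef_pos: [0.6821, -0.1188, 0.0999]
ee_rot: [3.141, -0.0, 0.052]
force: [0.1, -0.4, 0.9]
width: 0.0787
gripper_force: 0.0
```

```bash
python3 - <<'E'
from h import *
ms=cam('side');im=grab_frame('side');cv2.imwrite('pics/s14.png',im)
a=cv2.imread('pics/s13.png')
ys=np.arange(.06,-.08,-.004)
print(np.round(ys*1000).astype(int).tolist())
for x,z in((-.024,.07),(-.024,.06),(-.024,.05)):
    print(prof(a,ms,x,z,ys));print(prof(im,ms,x,z,ys))
m=cam('wrist');w=grab_frame('wrist');cv2.imwrite('pics/w14.png',w);pp(proj(m,[pw(0,0,.07),pw(0,-.065,.07)]))
E
```

```text
[60, 56, 52, 48, 44, 40, 36, 32, 28, 24, 20, 16, 12, 8, 4, 0, -4, -8, -12, -16, -20, -24, -28, -32, -36, -40, -44, -48, -52, -56, -60, -64, -68, -72, -76]
[226, 255, 255, 255, 223, 154, 167, 35, 40, 53, 255, 255, 255, 255, 255, 255, 255, 255, 255, 255, 255, 255, 255, 255, 255, 255, 255, 237, 233, 235, 236, 187, 43, 47, 49]
[227, 255, 255, 255, 231, 236, 255, 255, 255, 255, 255, 255, 255, 255, 225, 38, 45, 129, 255, 255, 255, 255, 213, 255, 255, 255, 254, 255, 255, 254, 253, 255, 255, 255, 211]
[255, 229, 233, 255, 255, 255, 255, 33, 255, 255, 255, 255, 255, 255, 255, 255, 244, 255, 255, 240, 160, 255, 255, 252, 235, 236, 231, 234, 233, 228, 226, 150, 44, 44, 50]
[255, 228, 233, 255, 255, 255, 255, 255, 255, 255, 255, 255, 255, 255, 115, 255, 255, 255, 255, 255, 255, 255, 255, 255, 210, 253, 250, 202, 255, 255, 255, 255, 239, 239, 194]
[236, 255, 255, 255, 255, 53, 88, 144, 128, 153, 153, 204, 236, 235, 232, 225, 186, 151, 153, 165, 195, 233, 229, 226, 230, 234, 233, 219, 219, 221, 230, 215, 111, 48, 52]
[236, 255, 255, 255, 255, 211, 255, 255, 255, 255, 255, 255, 255, 255, 105, 167, 161, 150, 160, 219, 231, 233, 231, 229, 186, 147, 154, 199, 199, 231, 229, 227, 233, 240, 146]
[[16.2628, 322.7315], [121.5086, 324.8282]]
```

apply_moves([
  {"translation": [0, 0, 0], "rotation": [0, 0, 0]},
  {"translation": [0, 0, 0], "rotation": [0, 0, 0]},
  {"translation": [0, 0, 0], "rotation": [0, 0, 0]},
  {"translation": [0, 0, 0], "rotation": [0, 0, 0]},
  {"translation": [0, 0, 0], "rotation": [0, 0, 0]},
  {"translation": [0, 0, 0], "rotation": [0, 0, 0]},
  {"translation": [0, 0, 0], "rotation": [0, 0, 0]},
  {"translation": [0, 0, 0], "rotation": [0, 0, 0]},
  {"translation": [0, 0, 0], "rotation": [0, 0, 0]},
  {"translation": [0, 0, 0], "rotation": [0, 0, 0]},
], jaw=-1)

```text
t: 48.7
eef_pos: [0.6821, -0.1184, 0.0998]
ee_rot: [3.142, -0.0, 0.052]
force: [-0.4, -0.3, -0.3]
width: 0.0877
gripper_force: 0.0
```

```bash
python3 - <<'E'
from h import *
ms=cam('side');im=grab_frame('side');cv2.imwrite('pics/s15.png',im);a=cv2.imread('pics/side0.png');b=cv2.imread('pics/s13.png')
for n,i,lo,hi in(('open jaw',a,.095,.07),('s13 jaw',b,.05,.02),('now jaw',im,.015,-.015),('s13 pad',b,-.055,-.09),('now pad',im,-.055,-.09)):
    ys=np.arange(lo,hi,-.002); print(n,lo)
    for z in(.072,.066): print(prof(i,ms,-.024,z,ys))
E
```

```text
open jaw 0.095
[214, 221, 221, 213, 167, 167, 39, 39, 39, 41, 41, 44, 44]
[209, 211, 211, 211, 168, 168, 36, 36, 36, 39, 39, 43, 43]
s13 jaw 0.05
[255, 255, 255, 237, 237, 154, 154, 154, 40, 40, 50, 40, 45, 45, 53]
[230, 232, 232, 235, 235, 167, 255, 255, 35, 37, 41, 41, 147, 255, 255]
now jaw 0.015
[255, 255, 255, 255, 255, 221, 44, 44, 39, 49, 41, 43, 43, 255, 255]
[255, 255, 255, 255, 226, 226, 120, 40, 48, 85, 85, 255, 255, 255, 255]
s13 pad -0.055
[233, 233, 236, 236, 214, 187, 73, 73, 51, 51, 49, 49, 51, 53, 65, 46, 46, 57]
[235, 236, 237, 228, 173, 173, 168, 45, 45, 52, 52, 53, 53, 49, 50, 43, 46, 43]
now pad -0.055
[255, 255, 253, 253, 255, 255, 255, 255, 255, 255, 213, 213, 66, 44, 58, 45, 45, 54]
[254, 255, 255, 255, 255, 255, 255, 255, 255, 238, 238, 68, 68, 42, 46, 43, 43, 45]
```

apply_moves([
  {"translation": [0, 0, 0.06], "rotation": [0, 0, 0]},
  {"translation": [0, 0, 0.16], "rotation": [0, 0, 0]},
  {"translation": [0, 0, 0.26], "rotation": [0, 0, 0]},
  {"translation": [0, 0, 0.36], "rotation": [0, 0, -0.2]},
  {"translation": [0, 0, 0.4], "rotation": [0, 0, -0.4]},
  {"translation": [0, 0, 0.4], "rotation": [0, 0, -0.6]},
  {"translation": [0, 0.05, 0.4], "rotation": [0, 0, -0.8]},
  {"translation": [0, 0.1, 0.4], "rotation": [0, 0, -1]},
  {"translation": [0, 0.15, 0.4], "rotation": [0, 0, -1]},
  {"translation": [0, 0.2, 0.4], "rotation": [0, 0, -1]},
], jaw=1)

```text
t: 49.58
eef_pos: [0.682, -0.0677, 0.1998]
ee_rot: [-3.142, -0.0, -0.469]
force: [-0.1, 1.2, -0.3]
width: 0.0265
gripper_force: 0.0
```

apply_moves([
  {"translation": [0, 0.02, 0], "rotation": [0, 0, -0.1]},
  {"translation": [0, 0.04, 0], "rotation": [0, 0, -0.2]},
  {"translation": [0, 0.06, 0], "rotation": [0, 0, -0.3]},
  {"translation": [0, 0.08, 0], "rotation": [0, 0, -0.4]},
  {"translation": [-0.016, 0.1, 0], "rotation": [0, 0, -0.5]},
  {"translation": [-0.016, 0.12, 0], "rotation": [0, 0, -0.6]},
  {"translation": [-0.016, 0.14, 0], "rotation": [0, 0, -0.7]},
  {"translation": [-0.016, 0.16, 0], "rotation": [0, 0, -0.8]},
  {"translation": [-0.016, 0.182, 0], "rotation": [0, 0, -0.9]},
  {"translation": [-0.016, 0.182, 0], "rotation": [0, 0, -1]},
])

```text
t: 50.42
eef_pos: [0.6781, -0.0214, 0.1997]
ee_rot: [-3.142, 0.0, -0.993]
force: [-0.2, -0.5, -0.4]
width: 0.0004
gripper_force: 0.0
```

apply_moves([
  {"translation": [0, 0, 0], "rotation": [0, 0, -0.1]},
  {"translation": [0, 0, 0], "rotation": [0, 0, -0.2]},
  {"translation": [0, 0, 0], "rotation": [0, 0, -0.3]},
  {"translation": [0, 0, 0], "rotation": [0, 0, -0.4]},
  {"translation": [0, 0, 0], "rotation": [0, 0, -0.5]},
  {"translation": [0, 0, 0], "rotation": [0, 0, -0.6]},
  {"translation": [0, 0, 0], "rotation": [0, 0, -0.7]},
  {"translation": [0, 0, 0], "rotation": [0, 0, -0.8]},
  {"translation": [0, 0, 0], "rotation": [0, 0, -0.9]},
  {"translation": [0, 0, 0], "rotation": [0, 0, -1]},
])

```text
t: 51.25
eef_pos: [0.678, -0.0223, 0.1997]
ee_rot: [3.141, -0.0, -1.517]
force: [0.0, -0.5, -0.4]
width: 0.0004
gripper_force: 0.0
```

```bash
python3 - <<'E'
from h import *
s=get_state();pp(s['t'],s['q'],s['eef_pos'],s['ee_rot'],s['width'])
m=cam('wrist');im=grab_frame('wrist');cv2.imwrite('pics/w16.png',im);np.savez('w16.npz',**m)
u,v=proj(m,[.678,-.023,.089])[0].astype(int);print(u,v)
g=im.min(2)
for dv in(-40,-30,-20,-10,0,10,20,30): print(v+dv,[int(x) for x in g[v+dv,u-60:u+60:5]])
ms=cam('side');i2=grab_frame('side');cv2.imwrite('pics/s16.png',i2)
E
```

```text
51.25 [0.2538, 0.3804, -0.0174, -0.0, -1.1731, -0.2002] [0.678, -0.0223, 0.1997] [3.1415, -0.0, -1.5172] 0.00035306063898853064
278 204
164 [58, 58, 56, 55, 54, 58, 50, 70, 63, 61, 62, 63, 61, 61, 61, 63, 48, 71, 69, 67, 66, 62, 60, 61]
174 [58, 55, 55, 56, 51, 57, 127, 136, 137, 143, 125, 116, 121, 220, 213, 106, 135, 66, 57, 53, 53, 53, 54, 51]
184 [53, 58, 55, 51, 58, 58, 126, 136, 134, 142, 127, 131, 159, 148, 118, 93, 118, 122, 131, 143, 142, 138, 80, 137]
194 [57, 54, 56, 57, 55, 54, 113, 134, 133, 139, 216, 198, 159, 162, 221, 122, 139, 112, 143, 149, 152, 148, 62, 52]
204 [54, 52, 53, 57, 56, 53, 108, 136, 140, 222, 223, 221, 222, 223, 222, 219, 184, 103, 73, 76, 77, 75, 61, 42]
214 [56, 56, 48, 53, 54, 53, 100, 135, 138, 221, 223, 221, 223, 222, 222, 222, 157, 80, 71, 73, 72, 62, 58, 68]
224 [52, 57, 55, 55, 53, 54, 100, 135, 133, 138, 224, 225, 230, 223, 228, 81, 76, 75, 77, 142, 144, 144, 144, 90]
234 [56, 53, 52, 57, 56, 55, 95, 137, 133, 139, 226, 228, 233, 225, 230, 87, 75, 79, 62, 154, 153, 150, 48, 61]
```

```bash
python3 - <<'E'
from h import *
m=dict(np.load('w16.npz'));im=cv2.imread('pics/w16.png');g=im.min(2)
for u in(265,291,294): print(u,[(v,int(g[v,u])) for v in range(186,232,2)])
for uv in[(279,198),(279,221),(279,209)]: 
    P=plane(m,[uv],.089)[0];pp(P,M@P[:2]-[.6251,.0021])
E
```

```text
265 [(186, 148), (188, 149), (190, 146), (192, 149), (194, 145), (196, 128), (198, 208), (200, 216), (202, 219), (204, 222), (206, 223), (208, 224), (210, 224), (212, 224), (214, 221), (216, 223), (218, 224), (220, 224), (222, 167), (224, 147), (226, 148), (228, 148), (230, 143)]
291 [(186, 101), (188, 144), (190, 142), (192, 140), (194, 141), (196, 125), (198, 202), (200, 216), (202, 217), (204, 221), (206, 221), (208, 222), (210, 222), (212, 222), (214, 220), (216, 222), (218, 223), (220, 223), (222, 161), (224, 126), (226, 122), (228, 121), (230, 124)]
294 [(186, 120), (188, 122), (190, 140), (192, 144), (194, 138), (196, 126), (198, 203), (200, 216), (202, 216), (204, 221), (206, 222), (208, 221), (210, 222), (212, 223), (214, 220), (216, 222), (218, 222), (220, 222), (222, 144), (224, 81), (226, 85), (228, 84), (230, 85)]
[0.6778, -0.0281, 0.089] [0.0503, -0.066]
[0.6769, -0.0101, 0.089] [0.0503, -0.048]
[0.6774, -0.0196, 0.089] [0.0503, -0.0575]
```

apply_moves([
  {"translation": [0, 0.011, -0.08], "rotation": [0, 0, 0]},
  {"translation": [0, 0.011, -0.18], "rotation": [0, 0, 0]},
  {"translation": [0, 0.011, -0.28], "rotation": [0, 0, 0]},
  {"translation": [0, 0.011, -0.36], "rotation": [0, 0, 0]},
  {"translation": [0, 0.011, -0.42], "rotation": [0, 0, 0]},
  {"translation": [0, 0.011, -0.44], "rotation": [0, 0, 0]},
  {"translation": [0, 0.011, -0.455], "rotation": [0, 0, 0]},
  {"translation": [0, 0.011, -0.465], "rotation": [0, 0, 0]},
  {"translation": [0, 0.011, -0.475], "rotation": [0, 0, 0]},
  {"translation": [0, 0.011, -0.48], "rotation": [0, 0, 0]},
])

```text
t: 52.18
eef_pos: [0.6791, -0.0195, 0.0813]
ee_rot: [-3.139, 0.001, -1.518]
force: [-1.4, 3.5, 6.5]
width: 0.0005
gripper_force: 2.8
```

apply_moves([
  {"translation": [0, 0, -0.004], "rotation": [0, 0, 0]},
  {"translation": [0, 0, -0.008], "rotation": [0, 0, 0]},
  {"translation": [0, 0, -0.012], "rotation": [0, 0, 0]},
  {"translation": [0, 0, -0.012], "rotation": [0, 0, 0]},
  {"translation": [0, 0, -0.012], "rotation": [0, 0, 0]},
  {"translation": [0, 0, -0.012], "rotation": [0, 0, 0]},
  {"translation": [0, 0, -0.012], "rotation": [0, 0, 0]},
  {"translation": [0, 0, -0.012], "rotation": [0, 0, 0]},
  {"translation": [0, 0, -0.012], "rotation": [0, 0, 0]},
  {"translation": [0, 0, -0.012], "rotation": [0, 0, 0]},
])

```text
t: 53.02
eef_pos: [0.6794, -0.0194, 0.0798]
ee_rot: [-3.138, 0.001, -1.517]
force: [-4.7, 5.2, 11.2]
width: 0.0005
gripper_force: 5.5
```

apply_moves([
  {"translation": [0, 0, 0], "rotation": [0, 0, 0]},
  {"translation": [0, 0, 0], "rotation": [0, 0, 0]},
  {"translation": [0, 0, 0], "rotation": [0, 0, 0]},
  {"translation": [0, 0, 0], "rotation": [0, 0, 0]},
  {"translation": [0, 0, 0], "rotation": [0, 0, 0]},
  {"translation": [0, 0, 0], "rotation": [0, 0, 0]},
  {"translation": [0, 0, 0], "rotation": [0, 0, 0]},
  {"translation": [0, 0, 0], "rotation": [0, 0, 0]},
  {"translation": [0, 0, 0], "rotation": [0, 0, 0]},
  {"translation": [0, 0, 0], "rotation": [0, 0, 0]},
])

```text
t: 53.85
eef_pos: [0.6794, -0.0194, 0.0798]
ee_rot: [-3.138, 0.001, -1.517]
force: [-4.1, 4.4, 10.6]
width: 0.0006
gripper_force: 5.5
```

```bash
python3 - <<'E'
from h import *
ms=cam('side');im=grab_frame('side');cv2.imwrite('pics/s17.png',im);a=cv2.imread('pics/s15.png')
s=get_state();pp(s['t'],s['eef_pos'],s['force'])
for n,i in(('clamped',a),('now',im)):
    ys=np.arange(.1,-.09,-.005)
    for z in(.072,): print(n,prof(i,ms,-.024,z,ys))
E
```

```text
53.9 [0.6794, -0.0194, 0.0798] [-3.8264, 5.0148, 11.6198]
clamped [234, 229, 234, 228, 226, 224, 230, 229, 231, 230, 255, 233, 236, 255, 255, 255, 255, 255, 255, 221, 39, 41, 77, 255, 252, 191, 211, 255, 255, 254, 255, 255, 253, 255, 255, 213, 44, 45]
now [234, 229, 237, 184, 41, 41, 46, 54, 53, 52, 53, 47, 152, 240, 238, 235, 236, 236, 235, 235, 255, 255, 201, 129, 145, 239, 255, 255, 255, 255, 255, 255, 238, 201, 43, 53, 48, 44]
```

apply_moves([
  {"translation": [0, 0, 0.08], "rotation": [0, 0, 0]},
  {"translation": [0, 0, 0.2], "rotation": [0, 0, 0]},
  {"translation": [0, 0, 0.32], "rotation": [0, 0, 0.1]},
  {"translation": [0, 0, 0.42], "rotation": [0, 0, 0.3]},
  {"translation": [0, 0, 0.5], "rotation": [0, 0, 0.5]},
  {"translation": [0, 0, 0.5], "rotation": [0, 0, 0.7]},
  {"translation": [-0.05, 0, 0.5], "rotation": [0, 0, 0.85]},
  {"translation": [-0.1, 0.05, 0.5], "rotation": [0, 0, 1]},
  {"translation": [-0.15, 0.08, 0.5], "rotation": [0, 0, 1]},
  {"translation": [-0.2, 0.1, 0.5], "rotation": [0, 0, 1]},
])

```text
t: 54.73
eef_pos: [0.6279, 0.0051, 0.2027]
ee_rot: [-3.14, -0.001, -0.994]
force: [-0.4, -0.1, -1.4]
width: 0.0001
gripper_force: 0.0
```

apply_moves([
  {"translation": [-0.03, 0.02, 0], "rotation": [0, 0, 0.1]},
  {"translation": [-0.06, 0.04, 0], "rotation": [0, 0, 0.2]},
  {"translation": [-0.09, 0.06, 0], "rotation": [0, 0, 0.3]},
  {"translation": [-0.12, 0.08, 0], "rotation": [0, 0, 0.4]},
  {"translation": [-0.15, 0.1, 0], "rotation": [0, 0, 0.5]},
  {"translation": [-0.18, 0.12, 0], "rotation": [0, 0, 0.6]},
  {"translation": [-0.21, 0.126, 0], "rotation": [0, 0, 0.7]},
  {"translation": [-0.24, 0.126, 0], "rotation": [0, 0, 0.8]},
  {"translation": [-0.249, 0.126, 0], "rotation": [0, 0, 0.9]},
  {"translation": [-0.249, 0.126, 0], "rotation": [0, 0, 1]},
], jaw=-1)

```text
t: 55.57
eef_pos: [0.5657, 0.0363, 0.203]
ee_rot: [-3.14, -0.001, -0.468]
force: [-0.7, -0.0, -0.2]
width: 0.0615
gripper_force: 0.0
```

apply_moves([
  {"translation": [0, 0, 0], "rotation": [0, 0, 0.1]},
  {"translation": [0, 0, 0], "rotation": [0, 0, 0.2]},
  {"translation": [0, 0, 0], "rotation": [0, 0, 0.3]},
  {"translation": [0, 0, 0], "rotation": [0, 0, 0.4]},
  {"translation": [0, 0, 0], "rotation": [0, 0, 0.5]},
  {"translation": [0, 0, 0], "rotation": [0, 0, 0.6]},
  {"translation": [0, 0, 0], "rotation": [0, 0, 0.7]},
  {"translation": [0, 0, 0], "rotation": [0, 0, 0.8]},
  {"translation": [0, 0, 0], "rotation": [0, 0, 0.9]},
  {"translation": [0, 0, 0], "rotation": [0, 0, 1]},
])

```text
t: 56.4
eef_pos: [0.5663, 0.0362, 0.2028]
ee_rot: [-3.141, -0.002, 0.055]
force: [-0.5, -0.0, -0.5]
width: 0.0877
gripper_force: 0.0
```

```bash
python3 - <<'E'
from h import *
s=get_state();pp(s['t'],s['eef_pos'],s['ee_rot'],s['width'])
m=cam('wrist');im=grab_frame('wrist');cv2.imwrite('pics/w18.png',im);np.savez('w18.npz',**m)
h=cv2.cvtColor(im,cv2.COLOR_BGR2HSV)
u,v=proj(m,[.5658,.0354,.082])[0].astype(int);print(u,v)
d=(im.max(2)[v-25:v+25,u-30:u+30]<50);ys,xs=np.nonzero(d);pp([xs.mean()+u-30,ys.mean()+v-25,len(xs)])
mk=((h[...,0]>=10)&(h[...,0]<18)&(h[...,1]>140)&(h[...,2]>140)).astype(np.uint8);mk[250:]=0
mk=cv2.morphologyEx(mk,cv2.MORPH_OPEN,np.ones((3,3)))
k,l,st,c=cv2.connectedComponentsWithStats(mk)
for i in range(1,k):
    if st[i,4]>150 and 100<c[i][0]<450: pp(st[i],1000*(M@plane(m,[c[i]],.066)[0,:2]-[.6251,.0021]))
E
```

```text
56.4 [0.5663, 0.0362, 0.2028] [-3.1413, -0.0019, 0.055] 0.08770101232142341
278 202
[279.3137, 187.1144, 271.0]
[0, 0, 560, 250, 22613] [32.7807, 86.1739]
[277, 87, 86, 78, 3985] [-0.7077, -24.7756]
[42, 146, 148, 104, 9999] [-61.8933, 133.683]
```

apply_moves([
  {"translation": [0, 0, -0.1], "rotation": [0, 0, 0]},
  {"translation": [0, 0, -0.2], "rotation": [0, 0, 0]},
  {"translation": [0, 0, -0.3], "rotation": [0, 0, 0]},
  {"translation": [0, 0, -0.4], "rotation": [0, 0, 0]},
  {"translation": [0, 0, -0.5], "rotation": [0, 0, 0]},
  {"translation": [0, 0, -0.58], "rotation": [0, 0, 0]},
  {"translation": [0, 0, -0.611], "rotation": [0, 0, 0]},
  {"translation": [0, 0, -0.611], "rotation": [0, 0, 0]},
  {"translation": [0, 0, -0.611], "rotation": [0, 0, 0]},
  {"translation": [0, 0, -0.611], "rotation": [0, 0, 0]},
])

```text
t: 57.28
eef_pos: [0.567, 0.0367, 0.0506]
ee_rot: [-3.141, -0.002, 0.052]
force: [0.1, -0.0, 0.7]
width: 0.0876
gripper_force: 0.0
```

apply_moves([
  {"translation": [0, 0, 0], "rotation": [0, 0, 0]},
  {"translation": [0, 0, 0], "rotation": [0, 0, 0]},
  {"translation": [0, 0, 0], "rotation": [0, 0, 0]},
  {"translation": [0, 0, 0], "rotation": [0, 0, 0]},
  {"translation": [0, 0, 0], "rotation": [0, 0, 0]},
  {"translation": [0, 0, 0], "rotation": [0, 0, 0]},
  {"translation": [0, 0, 0], "rotation": [0, 0, 0]},
  {"translation": [0, 0, 0], "rotation": [0, 0, 0]},
  {"translation": [0, 0, 0], "rotation": [0, 0, 0]},
  {"translation": [0, 0, 0], "rotation": [0, 0, 0]},
], jaw=1, newtons=20)

```text
t: 58.12
eef_pos: [0.5658, 0.0363, 0.049]
ee_rot: [3.142, 0.0, 0.052]
force: [0.0, 0.3, -0.6]
width: 0.0266
gripper_force: 0.0
```

apply_moves([
  {"translation": [0, 0, 0], "rotation": [0, 0, 0]},
  {"translation": [0, 0, 0], "rotation": [0, 0, 0]},
  {"translation": [-0.01, -0.0005, 0], "rotation": [0, 0, 0]},
  {"translation": [-0.03, -0.0015, 0], "rotation": [0, 0, 0]},
  {"translation": [-0.05, -0.0025, 0], "rotation": [0, 0, 0]},
  {"translation": [-0.075, -0.004, 0], "rotation": [0, 0, 0]},
  {"translation": [-0.1, -0.005, 0], "rotation": [0, 0, 0]},
  {"translation": [-0.125, -0.0065, 0], "rotation": [0, 0, 0]},
  {"translation": [-0.15, -0.008, 0], "rotation": [0, 0, 0]},
  {"translation": [-0.17, -0.009, 0], "rotation": [0, 0, 0]},
])

```text
t: 58.95
eef_pos: [0.5223, 0.0339, 0.049]
ee_rot: [-3.142, 0.0, 0.052]
force: [3.9, -1.1, -5.2]
width: 0.0174
gripper_force: 20.0
```

apply_moves([
  {"translation": [-0.02, -0.001, 0], "rotation": [0, 0, 0]},
  {"translation": [-0.045, -0.0025, 0], "rotation": [0, 0, 0]},
  {"translation": [-0.07, -0.0035, 0], "rotation": [0, 0, 0]},
  {"translation": [-0.095, -0.005, 0], "rotation": [0, 0, 0]},
  {"translation": [-0.12, -0.006, 0], "rotation": [0, 0, 0]},
  {"translation": [-0.145, -0.0075, 0], "rotation": [0, 0, 0]},
  {"translation": [-0.165, -0.0085, 0], "rotation": [0, 0, 0]},
  {"translation": [-0.18, -0.0095, 0], "rotation": [0, 0, 0]},
  {"translation": [-0.195, -0.01, 0], "rotation": [0, 0, 0]},
  {"translation": [-0.205, -0.0105, 0], "rotation": [0, 0, 0]},
])

```text
t: 59.78
eef_pos: [0.4714, 0.0312, 0.049]
ee_rot: [3.141, 0.0, 0.052]
force: [2.4, -4.3, -5.5]
width: 0.018
gripper_force: 20.0
```

apply_moves([
  {"translation": [-0.004, 0, 0], "rotation": [0, 0, 0]},
  {"translation": [-0.008, -0.0005, 0], "rotation": [0, 0, 0]},
  {"translation": [-0.012, -0.0005, 0], "rotation": [0, 0, 0]},
  {"translation": [-0.016, -0.001, 0], "rotation": [0, 0, 0]},
  {"translation": [-0.024, -0.001, 0], "rotation": [0, 0, 0]},
  {"translation": [-0.028, -0.001, 0], "rotation": [0, 0, 0]},
  {"translation": [-0.028, -0.001, 0], "rotation": [0, 0, 0]},
  {"translation": [-0.028, -0.001, 0], "rotation": [0, 0, 0]},
  {"translation": [-0.028, -0.001, 0], "rotation": [0, 0, 0]},
  {"translation": [-0.028, -0.001, 0], "rotation": [0, 0, 0]},
])

```text
t: 60.62
eef_pos: [0.4692, 0.0313, 0.0498]
ee_rot: [3.142, -0.006, 0.053]
force: [19.3, -14.2, -16.0]
width: 0.0175
gripper_force: 20.0
```

apply_moves([
  {"translation": [0.01, 0.0005, 0], "rotation": [0, 0, 0]},
  {"translation": [0.018, 0.001, 0], "rotation": [0, 0, 0]},
  {"translation": [0.018, 0.001, 0], "rotation": [0, 0, 0]},
  {"translation": [0.018, 0.001, 0], "rotation": [0, 0, 0]},
  {"translation": [0.018, 0.001, 0], "rotation": [0, 0, 0]},
  {"translation": [0.018, 0.001, 0], "rotation": [0, 0, 0]},
  {"translation": [0.018, 0.001, 0.03], "rotation": [0, 0, 0]},
  {"translation": [0.018, 0.001, 0.12], "rotation": [0, 0, 0]},
  {"translation": [0.018, 0.001, 0.22], "rotation": [0, 0, 0]},
  {"translation": [0.018, 0.001, 0.32], "rotation": [0, 0, 0]},
], jaw=-1)

```text
t: 61.45
eef_pos: [0.4691, 0.0313, 0.1303]
ee_rot: [3.141, 0.001, 0.052]
force: [1.0, -0.1, 0.7]
width: 0.0789
gripper_force: 0.0
```

apply_moves([
  {"translation": [0, 0, 0.1], "rotation": [0, 0, 0]},
  {"translation": [0, 0, 0.2], "rotation": [0, 0, 0]},
  {"translation": [0, 0, 0.3], "rotation": [0, 0, 0]},
  {"translation": [0, 0, 0.38], "rotation": [0, 0, 0]},
  {"translation": [0, 0, 0.38], "rotation": [0, 0, 0]},
  {"translation": [0, 0, 0.38], "rotation": [0, 0, 0]},
  {"translation": [0, 0, 0.38], "rotation": [0, 0, 0]},
  {"translation": [0, 0, 0.38], "rotation": [0, 0, 0]},
  {"translation": [0, 0, 0.38], "rotation": [0, 0, 0]},
  {"translation": [0, 0, 0.38], "rotation": [0, 0, 0]},
])

```text
t: 62.28
eef_pos: [0.4692, 0.0313, 0.2234]
ee_rot: [3.141, 0.001, 0.052]
force: [-0.2, -0.7, 0.4]
width: 0.0876
gripper_force: 0.0
```

```bash
python3 - <<'E'
from h import *
s=get_state();pp(s['t'],s['eef_pos'],s['ee_rot'],s['width'])
m=cam('wrist');im=grab_frame('wrist');cv2.imwrite('pics/w19.png',im);np.savez('w19.npz',**m)
h=cv2.cvtColor(im,cv2.COLOR_BGR2HSV)
u,v=proj(m,[.4709,.0304,.082])[0].astype(int);print(u,v)
d=(im.max(2)[v-25:v+25,u-30:u+30]<50);ys,xs=np.nonzero(d);pp([xs.mean()+u-30,ys.mean()+v-25,len(xs)])
ys=np.arange(.05,-.085,-.004)
for x in(-.022,.022):
    r=[]
    for y in ys:
        a,b=np.round(proj(m,pw(x-.095,y+.003,.066))[0]).astype(int); r.append((int(round(y*1000)),*h[b,a].tolist()))
    print(x,r)
# tray in view from w1 (top plane): rough
a=im[0:260];b=cv2.imread('pics/w1.png')
cv2.imwrite('pics/m19.png',np.vstack([cv2.resize(a,(640,297)),cv2.resize(b[0:260],(640,297))]))
E
```

```text
62.2833 [0.4692, 0.0313, 0.2234] [3.141, 0.0014, 0.0517] 0.08760720511029983
278 192
[279.5566, 178.8824, 221.0]
-0.022 [(50, 23, 117, 246), (46, 24, 113, 247), (42, 24, 112, 247), (38, 24, 110, 247), (34, 24, 110, 247), (30, 24, 109, 247), (26, 24, 109, 247), (22, 24, 110, 247), (18, 24, 112, 247), (14, 24, 110, 247), (10, 24, 110, 247), (6, 24, 112, 247), (2, 23, 116, 247), (-2, 14, 171, 219), (-6, 14, 172, 216), (-10, 14, 173, 218), (-14, 14, 174, 218), (-18, 24, 113, 247), (-22, 24, 109, 247), (-26, 22, 122, 246), (-30, 22, 120, 246), (-34, 14, 169, 220), (-38, 13, 174, 218), (-42, 14, 178, 215), (-46, 14, 172, 220), (-50, 19, 136, 242), (-54, 24, 108, 247), (-58, 23, 119, 246), (-62, 22, 119, 246), (-66, 17, 131, 237), (-70, 15, 136, 154), (-74, 15, 138, 176), (-78, 11, 145, 88), (-82, 10, 150, 80)]
0.022 [(50, 24, 114, 247), (46, 24, 113, 247), (42, 24, 115, 247), (38, 23, 114, 247), (34, 23, 112, 247), (30, 23, 114, 247), (26, 23, 118, 247), (22, 23, 117, 247), (18, 23, 117, 247), (14, 23, 116, 246), (10, 23, 117, 246), (6, 23, 117, 246), (2, 22, 120, 246), (-2, 14, 172, 220), (-6, 14, 172, 216), (-10, 14, 175, 216), (-14, 14, 172, 214), (-18, 24, 114, 247), (-22, 25, 104, 247), (-26, 24, 112, 247), (-30, 23, 116, 247), (-34, 14, 173, 219), (-38, 14, 172, 218), (-42, 14, 174, 213), (-46, 14, 174, 220), (-50, 18, 137, 239), (-54, 24, 112, 247), (-58, 25, 108, 247), (-62, 22, 117, 246), (-66, 16, 139, 229), (-70, 15, 136, 146), (-74, 15, 139, 174), (-78, 10, 140, 80), (-82, 9, 143, 80)]
```

View pics/m19.png

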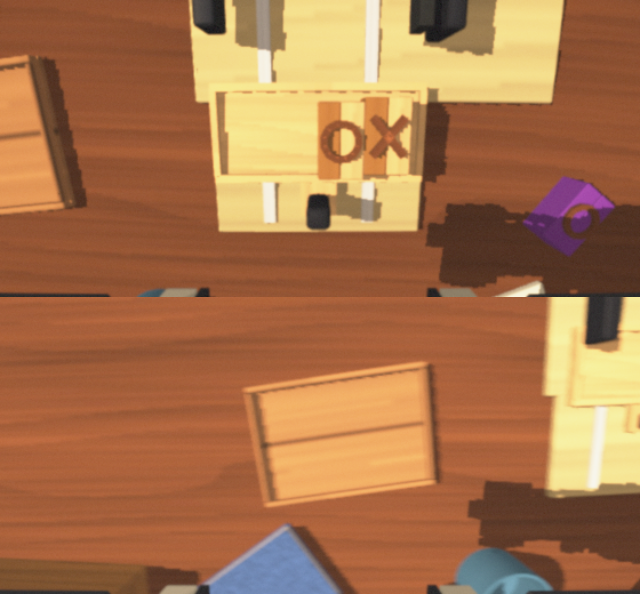

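```bash
python3 - <<'E'
from h import *
m=dict(np.load('w1.npz'))
uv=np.array([(244,389),(428,363),(437,483),(268,507)],float);uv=(uv-[0,297])/[1.143,1.142]
Q=plane(m,uv,.018)[:,:2];c=Q.mean(0);pp(Q,c)
for a,b in((0,1),(3,2),(1,2),(0,3)):
    d=Q[b]-Q[a];pp([a,b],np.linalg.norm(d),np.degrees(np.arctan2(d[1],d[0])))
E
```

```text
[[0.5542, 0.4581], [0.5794, 0.268], [0.4546, 0.2502], [0.4282, 0.4376]] [0.5041, 0.3535]
[0, 1] 0.19174067540612622 -82.46463872052479
[3, 2] 0.1892088201839579 -81.98487196343179
[1, 2] 0.12606879204466362 -171.8798362766614
[0, 3] 0.12770385143616395 -170.7481554966918
```

apply_moves([
  {"translation": [0.03, -0.02, 0], "rotation": [0, 0, -0.1]},
  {"translation": [0.06, -0.04, 0], "rotation": [0, 0, -0.2]},
  {"translation": [0.09, -0.06, 0], "rotation": [0, 0, -0.3]},
  {"translation": [0.12, -0.08, 0], "rotation": [0, 0, -0.4]},
  {"translation": [0.15, -0.1, 0], "rotation": [0, 0, -0.5]},
  {"translation": [0.18, -0.12, 0], "rotation": [0, 0, -0.6]},
  {"translation": [0.21, -0.14, 0], "rotation": [0, 0, -0.7]},
  {"translation": [0.24, -0.16, 0], "rotation": [0, 0, -0.8]},
  {"translation": [0.25, -0.18, 0], "rotation": [0, 0, -0.9]},
  {"translation": [0.25, -0.194, 0], "rotation": [0, 0, -1]},
], jaw=-0.6)

```text
t: 63.17
eef_pos: [0.5325, -0.0175, 0.2233]
ee_rot: [3.141, 0.001, -0.475]
force: [-0.1, 0.2, -0.3]
width: 0.0699
gripper_force: 0.0
```

apply_moves([
  {"translation": [0, 0, 0], "rotation": [0, 0, -0.1]},
  {"translation": [0, 0, 0], "rotation": [0, 0, -0.2]},
  {"translation": [0, 0, 0], "rotation": [0, 0, -0.3]},
  {"translation": [0, 0, 0], "rotation": [0, 0, -0.4]},
  {"translation": [0, 0, 0], "rotation": [0, 0, -0.5]},
  {"translation": [0, 0, 0], "rotation": [0, 0, -0.6]},
  {"translation": [0, 0, 0], "rotation": [0, 0, -0.7]},
  {"translation": [0, 0, 0], "rotation": [0, 0, -0.8]},
  {"translation": [0, 0, 0], "rotation": [0, 0, -0.9]},
  {"translation": [0, 0, 0], "rotation": [0, 0, -1]},
])

```text
t: 64.0
eef_pos: [0.532, -0.0171, 0.2236]
ee_rot: [3.141, 0.0, -0.998]
force: [0.0, 0.7, -0.5]
width: 0.0701
gripper_force: 0.0
```

apply_moves([
  {"translation": [0, 0, 0], "rotation": [0, 0, -0.1]},
  {"translation": [0, 0, 0], "rotation": [0, 0, -0.2]},
  {"translation": [0, 0, 0], "rotation": [0, 0, -0.3]},
  {"translation": [0, 0, -0.08], "rotation": [0, 0, -0.4]},
  {"translation": [0, 0, -0.16], "rotation": [0, 0, -0.5]},
  {"translation": [0, 0, -0.24], "rotation": [0, 0, -0.6]},
  {"translation": [0, 0, -0.32], "rotation": [0, 0, -0.7]},
  {"translation": [0, 0, -0.4], "rotation": [0, 0, -0.8]},
  {"translation": [0, 0, -0.4], "rotation": [0, 0, -0.9]},
  {"translation": [0, 0, -0.4], "rotation": [0, 0, -1]},
])

```text
t: 64.83
eef_pos: [0.5309, -0.0174, 0.1221]
ee_rot: [3.138, -0.001, -1.522]
force: [0.4, -0.4, 1.3]
width: 0.0702
gripper_force: 0.0
```

apply_moves([
  {"translation": [0.002, 0, -0.06], "rotation": [0, 0, 0]},
  {"translation": [0.002, 0, -0.12], "rotation": [0, 0, 0]},
  {"translation": [0.002, 0, -0.18], "rotation": [0, 0, 0]},
  {"translation": [0.002, 0, -0.23], "rotation": [0, 0, 0]},
  {"translation": [0.002, 0, -0.28], "rotation": [0, 0, 0]},
  {"translation": [0.002, 0, -0.31], "rotation": [0, 0, 0]},
  {"translation": [0.002, 0, -0.33], "rotation": [0, 0, 0]},
  {"translation": [0.002, 0, -0.33], "rotation": [0, 0, 0]},
  {"translation": [0.002, 0, -0.33], "rotation": [0, 0, 0]},
  {"translation": [0.002, 0, -0.33], "rotation": [0, 0, 0]},
])

```text
t: 65.67
eef_pos: [0.533, -0.017, 0.0421]
ee_rot: [-3.141, 0.0, -1.519]
force: [0.4, 0.0, 0.5]
width: 0.07
gripper_force: 0.0
```

apply_moves([
  {"translation": [0, 0, 0], "rotation": [0, 0, 0]},
  {"translation": [0, 0, 0], "rotation": [0, 0, 0]},
  {"translation": [0, 0, 0], "rotation": [0, 0, 0]},
  {"translation": [0, 0, 0], "rotation": [0, 0, 0]},
  {"translation": [0, 0, 0], "rotation": [0, 0, 0]},
  {"translation": [0, 0, 0], "rotation": [0, 0, 0]},
  {"translation": [0, 0, 0], "rotation": [0, 0, 0]},
  {"translation": [0, 0, 0], "rotation": [0, 0, 0]},
  {"translation": [0, 0, 0], "rotation": [0, 0, 0]},
  {"translation": [0, 0, 0], "rotation": [0, 0, 0]},
], jaw=1, newtons=15)

```text
t: 66.5
eef_pos: [0.5327, -0.017, 0.042]
ee_rot: [-3.141, 0.0, -1.519]
force: [-1.9, 0.1, 6.1]
width: 0.0558
gripper_force: 15.0
```

apply_moves([
  {"translation": [0, 0, 0.03], "rotation": [0, 0, 0]},
  {"translation": [0, 0, 0.08], "rotation": [0, 0, 0]},
  {"translation": [0, 0, 0.15], "rotation": [0, 0, 0]},
  {"translation": [0, 0, 0.25], "rotation": [0, 0, 0]},
  {"translation": [0, 0, 0.35], "rotation": [0, 0, 0]},
  {"translation": [0, 0, 0.45], "rotation": [0, 0, 0]},
  {"translation": [0, 0, 0.5], "rotation": [0, 0, 0]},
  {"translation": [0, 0.06, 0.5], "rotation": [0, 0, 0]},
  {"translation": [0, 0.14, 0.5], "rotation": [0, 0, 0]},
  {"translation": [0, 0.22, 0.5], "rotation": [0, 0, 0]},
])

```text
t: 67.33
eef_pos: [0.5324, 0.0382, 0.1673]
ee_rot: [-3.141, 0.0, -1.52]
force: [0.9, 0.4, -1.1]
width: 0.0562
gripper_force: 15.0
```

apply_moves([
  {"translation": [0, 0.1, 0], "rotation": [0, 0, 0.02]},
  {"translation": [-0.01, 0.2, 0], "rotation": [0, 0, 0.04]},
  {"translation": [-0.02, 0.3, 0], "rotation": [0, 0, 0.06]},
  {"translation": [-0.03, 0.4, 0], "rotation": [0, 0, 0.08]},
  {"translation": [-0.04, 0.5, 0], "rotation": [0, 0, 0.1]},
  {"translation": [-0.06, 0.6, 0], "rotation": [0, 0, 0.12]},
  {"translation": [-0.08, 0.7, 0], "rotation": [0, 0, 0.14]},
  {"translation": [-0.1, 0.8, 0], "rotation": [0, 0, 0.16]},
  {"translation": [-0.12, 0.9, 0], "rotation": [0, 0, 0.173]},
  {"translation": [-0.136, 1, 0], "rotation": [0, 0, 0.173]},
])

```text
t: 68.17
eef_pos: [0.4979, 0.289, 0.1668]
ee_rot: [3.141, 0.0, -1.428]
force: [0.6, -0.0, -0.5]
width: 0.0558
gripper_force: 15.0
```

apply_moves([
  {"translation": [0, 0.1, 0], "rotation": [0, 0, 0]},
  {"translation": [0, 0.2, 0], "rotation": [0, 0, 0]},
  {"translation": [0, 0.3, 0], "rotation": [0, 0, 0]},
  {"translation": [0, 0.38, 0], "rotation": [0, 0, 0]},
  {"translation": [0, 0.41, 0], "rotation": [0, 0, 0]},
  {"translation": [0, 0.41, -0.1], "rotation": [0, 0, 0]},
  {"translation": [0, 0.41, -0.2], "rotation": [0, 0, 0]},
  {"translation": [0, 0.41, -0.3], "rotation": [0, 0, 0]},
  {"translation": [0, 0.41, -0.36], "rotation": [0, 0, 0]},
  {"translation": [0, 0.41, -0.36], "rotation": [0, 0, 0]},
])

```text
t: 69.0
eef_pos: [0.4967, 0.388, 0.0728]
ee_rot: [3.136, -0.004, -1.43]
force: [-0.4, -0.3, -1.0]
width: 0.056
gripper_force: 15.0
```

```bash
python3 - <<'E'
from h import *
s=get_state();pp(s['t'],s['eef_pos'],s['ee_rot'],s['width'])
# tray edges now, from top camera vs first picture: brightness change near tray
a=cv2.imread('pics/top0.png');b=grab_frame('top');cv2.imwrite('pics/t20.png',b)
E
```

```text
69.0 [0.4967, 0.388, 0.0728] [3.1363, -0.0043, -1.4295] 0.05595892567418088
```

apply_moves([
  {"translation": [0, 0.008, 0], "rotation": [0, 0, 0]},
  {"translation": [0, 0.008, -0.04], "rotation": [0, 0, 0]},
  {"translation": [0, 0.008, -0.08], "rotation": [0, 0, 0]},
  {"translation": [0, 0.008, -0.12], "rotation": [0, 0, 0]},
  {"translation": [0, 0.008, -0.15], "rotation": [0, 0, 0]},
  {"translation": [0, 0.008, -0.18], "rotation": [0, 0, 0]},
  {"translation": [0, 0.008, -0.2], "rotation": [0, 0, 0]},
  {"translation": [0, 0.008, -0.21], "rotation": [0, 0, 0]},
  {"translation": [0, 0.008, -0.214], "rotation": [0, 0, 0]},
  {"translation": [0, 0.008, -0.214], "rotation": [0, 0, 0]},
])

```text
t: 69.88
eef_pos: [0.4986, 0.3925, 0.0229]
ee_rot: [3.141, -0.0, -1.428]
force: [1.6, 0.3, -1.3]
width: 0.0563
gripper_force: 15.0
```

apply_moves([
  {"translation": [0, 0, -0.003], "rotation": [0, 0, 0]},
  {"translation": [0, 0, -0.003], "rotation": [0, 0, 0]},
  {"translation": [0, 0, -0.003], "rotation": [0, 0, 0]},
  {"translation": [0, 0, -0.003], "rotation": [0, 0, 0]},
  {"translation": [0, 0, 0.02], "rotation": [0, 0, 0]},
  {"translation": [0, 0, 0.1], "rotation": [0, 0, 0]},
  {"translation": [0, 0, 0.22], "rotation": [0, 0, 0]},
  {"translation": [0, 0, 0.34], "rotation": [0, 0, 0]},
  {"translation": [0, 0, 0.46], "rotation": [0, 0, 0]},
  {"translation": [0, 0, 0.56], "rotation": [0, 0, 0]},
], jaw=-0.55)

```text
t: 70.72
eef_pos: [0.4989, 0.3927, 0.1662]
ee_rot: [-3.14, 0.001, -1.428]
force: [0.5, 0.6, -0.5]
width: 0.0681
gripper_force: 0.0
```

apply_moves([
  {"translation": [0, -0.1, 0], "rotation": [0, 0, -0.02]},
  {"translation": [0.01, -0.2, 0], "rotation": [0, 0, -0.04]},
  {"translation": [0.02, -0.3, 0], "rotation": [0, 0, -0.06]},
  {"translation": [0.03, -0.4, 0], "rotation": [0, 0, -0.08]},
  {"translation": [0.04, -0.5, 0], "rotation": [0, 0, -0.1]},
  {"translation": [0.06, -0.6, 0], "rotation": [0, 0, -0.12]},
  {"translation": [0.08, -0.7, 0], "rotation": [0, 0, -0.14]},
  {"translation": [0.1, -0.8, 0], "rotation": [0, 0, -0.16]},
  {"translation": [0.12, -0.9, 0], "rotation": [0, 0, -0.173]},
  {"translation": [0.127, -1, 0], "rotation": [0, 0, -0.173]},
], jaw=-0.6)

```text
t: 71.55
eef_pos: [0.5308, 0.1413, 0.1638]
ee_rot: [-3.141, 0.0, -1.519]
force: [0.2, -0.0, -0.9]
width: 0.0703
gripper_force: 0.0
```

apply_moves([
  {"translation": [0, -0.1, 0], "rotation": [0, 0, 0]},
  {"translation": [0, -0.2, 0], "rotation": [0, 0, 0]},
  {"translation": [0, -0.3, 0], "rotation": [0, 0, 0]},
  {"translation": [0, -0.4, 0], "rotation": [0, 0, 0]},
  {"translation": [0, -0.48, 0], "rotation": [0, 0, 0]},
  {"translation": [0, -0.52, 0], "rotation": [0, 0, 0]},
  {"translation": [0, -0.535, 0], "rotation": [0, 0, 0]},
  {"translation": [0, -0.535, 0], "rotation": [0, 0, 0]},
  {"translation": [0, -0.535, 0], "rotation": [0, 0, 0]},
  {"translation": [0, -0.535, 0], "rotation": [0, 0, 0]},
])

```text
t: 72.38
eef_pos: [0.5305, 0.0095, 0.1632]
ee_rot: [-3.141, 0.0, -1.518]
force: [0.5, -0.4, -0.1]
width: 0.0703
gripper_force: 0.0
```

```bash
python3 - <<'E'
from h import *
s=get_state();pp(s['t'],s['eef_pos'],s['ee_rot'],s['width'])
m=cam('wrist');im=grab_frame('wrist');cv2.imwrite('pics/w21.png',im)
h=cv2.cvtColor(im,cv2.COLOR_BGR2HSV)
for x in(-.022,.022):
    r=[]
    for y in np.arange(.01,-.05,-.004):
        a,b=np.round(proj(m,pw(x-.095,y+.003,.066))[0]).astype(int); r.append((int(round(y*1000)),int(b),*h[b,a].tolist()[:2]))
    print(x,r)
E
```

```text
72.3833 [0.5305, 0.0095, 0.1632] [-3.1414, 0.0001, -1.5184] 0.07029936533225811
-0.022 [(10, 254, 24, 113), (6, 249, 23, 114), (2, 244, 24, 113), (-2, 239, 15, 174), (-6, 234, 14, 174), (-10, 229, 14, 175), (-14, 224, 14, 172), (-18, 218, 24, 113), (-22, 213, 25, 109), (-26, 208, 22, 120), (-30, 202, 23, 117), (-34, 197, 15, 132), (-38, 191, 14, 129), (-42, 186, 15, 134), (-46, 180, 15, 134)]
0.022 [(10, 254, 22, 120), (6, 249, 23, 121), (2, 244, 22, 120), (-2, 239, 14, 172), (-6, 234, 14, 171), (-10, 229, 14, 172), (-14, 224, 14, 169), (-18, 218, 25, 109), (-22, 213, 26, 104), (-26, 208, 24, 112), (-30, 202, 24, 115), (-34, 197, 15, 135), (-38, 191, 17, 139), (-42, 186, 22, 124), (-46, 180, 21, 128)]
```

apply_moves([
  {"translation": [0, -0.002, -0.1], "rotation": [0, 0, 0]},
  {"translation": [0, -0.002, -0.2], "rotation": [0, 0, 0]},
  {"translation": [0, -0.002, -0.28], "rotation": [0, 0, 0]},
  {"translation": [0, -0.002, -0.35], "rotation": [0, 0, 0]},
  {"translation": [0, -0.002, -0.41], "rotation": [0, 0, 0]},
  {"translation": [0, -0.002, -0.45], "rotation": [0, 0, 0]},
  {"translation": [0, -0.002, -0.475], "rotation": [0, 0, 0]},
  {"translation": [0, -0.002, -0.487], "rotation": [0, 0, 0]},
  {"translation": [0, -0.002, -0.487], "rotation": [0, 0, 0]},
  {"translation": [0, -0.002, -0.487], "rotation": [0, 0, 0]},
])

```text
t: 73.27
eef_pos: [0.5308, 0.0084, 0.0419]
ee_rot: [-3.141, 0.0, -1.519]
force: [0.1, 0.1, 0.8]
width: 0.0701
gripper_force: 0.0
```

apply_moves([
  {"translation": [0, 0, 0], "rotation": [0, 0, 0]},
  {"translation": [0, 0, 0], "rotation": [0, 0, 0]},
  {"translation": [0, 0, 0], "rotation": [0, 0, 0]},
  {"translation": [0, 0, 0], "rotation": [0, 0, 0]},
  {"translation": [0, 0, 0], "rotation": [0, 0, 0]},
  {"translation": [0, 0, 0], "rotation": [0, 0, 0]},
  {"translation": [0, 0, 0], "rotation": [0, 0, 0]},
  {"translation": [0, 0, 0], "rotation": [0, 0, 0]},
  {"translation": [0, 0, 0], "rotation": [0, 0, 0]},
  {"translation": [0, 0, 0], "rotation": [0, 0, 0]},
], jaw=1, newtons=15)

```text
t: 74.1
eef_pos: [0.5305, 0.0082, 0.0419]
ee_rot: [-3.141, 0.0, -1.519]
force: [-1.8, -0.2, 5.4]
width: 0.0559
gripper_force: 15.0
```

apply_moves([
  {"translation": [0, 0, 0.03], "rotation": [0, 0, 0]},
  {"translation": [0, 0, 0.08], "rotation": [0, 0, 0]},
  {"translation": [0, 0, 0.15], "rotation": [0, 0, 0]},
  {"translation": [0, 0, 0.25], "rotation": [0, 0, 0]},
  {"translation": [0, 0, 0.35], "rotation": [0, 0, 0]},
  {"translation": [0, 0, 0.45], "rotation": [0, 0, 0]},
  {"translation": [0, 0, 0.5], "rotation": [0, 0, 0]},
  {"translation": [0, 0.06, 0.5], "rotation": [0, 0, 0]},
  {"translation": [0, 0.14, 0.5], "rotation": [0, 0, 0]},
  {"translation": [0, 0.22, 0.5], "rotation": [0, 0, 0]},
])

```text
t: 74.93
eef_pos: [0.5303, 0.0635, 0.1672]
ee_rot: [-3.141, 0.001, -1.52]
force: [0.3, 0.2, -0.5]
width: 0.0556
gripper_force: 15.0
```

apply_moves([
  {"translation": [0, 0.1, 0], "rotation": [0, 0, 0.02]},
  {"translation": [-0.01, 0.2, 0], "rotation": [0, 0, 0.04]},
  {"translation": [-0.02, 0.3, 0], "rotation": [0, 0, 0.06]},
  {"translation": [-0.03, 0.4, 0], "rotation": [0, 0, 0.08]},
  {"translation": [-0.04, 0.5, 0], "rotation": [0, 0, 0.1]},
  {"translation": [-0.05, 0.6, 0], "rotation": [0, 0, 0.12]},
  {"translation": [-0.06, 0.7, 0], "rotation": [0, 0, 0.14]},
  {"translation": [-0.07, 0.8, 0], "rotation": [0, 0, 0.16]},
  {"translation": [-0.08, 0.9, 0], "rotation": [0, 0, 0.173]},
  {"translation": [-0.08, 0.982, 0], "rotation": [0, 0, 0.173]},
])

```text
t: 75.77
eef_pos: [0.5099, 0.3103, 0.1667]
ee_rot: [-3.141, 0.0, -1.428]
force: [0.2, -0.2, -0.4]
width: 0.0558
gripper_force: 15.0
```

apply_moves([
  {"translation": [0, 0, 0], "rotation": [0, 0, 0]},
  {"translation": [0, 0, -0.1], "rotation": [0, 0, 0]},
  {"translation": [0, 0, -0.2], "rotation": [0, 0, 0]},
  {"translation": [0, 0, -0.3], "rotation": [0, 0, 0]},
  {"translation": [0, 0, -0.4], "rotation": [0, 0, 0]},
  {"translation": [0, 0, -0.48], "rotation": [0, 0, 0]},
  {"translation": [0, 0, -0.54], "rotation": [0, 0, 0]},
  {"translation": [0, 0, -0.56], "rotation": [0, 0, 0]},
  {"translation": [0, 0, -0.574], "rotation": [0, 0, 0]},
  {"translation": [0, 0, -0.574], "rotation": [0, 0, 0]},
])

```text
t: 76.6
eef_pos: [0.5105, 0.3086, 0.0229]
ee_rot: [3.141, -0.0, -1.429]
force: [0.7, -0.4, 0.2]
width: 0.0559
gripper_force: 15.0
```

Release, rise, and check the tray and carriage.

apply_moves([
  {"translation": [0, 0, -0.003], "rotation": [0, 0, 0]},
  {"translation": [0, 0, -0.003], "rotation": [0, 0, 0]},
  {"translation": [0, 0, -0.003], "rotation": [0, 0, 0]},
  {"translation": [0, 0, -0.003], "rotation": [0, 0, 0]},
  {"translation": [0, 0, 0.02], "rotation": [0, 0, 0]},
  {"translation": [0, 0, 0.1], "rotation": [0, 0, 0]},
  {"translation": [0, 0, 0.22], "rotation": [0, 0, 0]},
  {"translation": [0, 0, 0.34], "rotation": [0, 0, 0]},
  {"translation": [0, 0, 0.46], "rotation": [0, 0, 0]},
  {"translation": [0, 0, 0.56], "rotation": [0, 0, 0]},
], jaw=-0.55)

```text
t: 77.43
eef_pos: [0.5107, 0.3089, 0.1659]
ee_rot: [-3.14, 0.001, -1.428]
force: [-0.1, 0.6, 0.1]
width: 0.0679
gripper_force: 0.0
```

apply_moves([
  {"translation": [0, 0, 0.1], "rotation": [0, 0, 0]},
  {"translation": [0, 0, 0.2], "rotation": [0, 0, 0]},
  {"translation": [0, 0, 0.3], "rotation": [0, 0, 0]},
  {"translation": [0, 0, 0.4], "rotation": [0, 0, 0]},
  {"translation": [0, 0, 0.4], "rotation": [0, 0, 0]},
  {"translation": [0, 0, 0.4], "rotation": [0, 0, 0]},
  {"translation": [0, 0, 0.4], "rotation": [0, 0, 0]},
  {"translation": [0, 0, 0.4], "rotation": [0, 0, 0]},
  {"translation": [0, 0, 0.4], "rotation": [0, 0, 0]},
  {"translation": [0, 0, 0.4], "rotation": [0, 0, 0]},
])

```text
t: 78.27
eef_pos: [0.51, 0.3084, 0.2619]
ee_rot: [3.14, -0.001, -1.429]
force: [0.8, -0.2, -0.6]
width: 0.0682
gripper_force: 0.0
```

```bash
python3 - <<'E'
from h import *
s=get_state();pp(s['t'],s['eef_pos'],s['ee_rot'],s['width'])
m=cam('wrist');im=grab_frame('wrist');cv2.imwrite('pics/w22.png',im);h=cv2.cvtColor(im,cv2.COLOR_BGR2HSV)
t=np.radians(8.1);T=np.array([[np.cos(t),-np.sin(t)],[np.sin(t),np.cos(t)]])
for x in(-.022,0,.022):
    r=[]
    for y in np.arange(.085,-.09,-.005):
        a,b=np.round(proj(m,np.r_[[.5041,.3535]+T@[x,y],.046])[0]).astype(int)
        r.append((int(round(y*1000)),*(h[b,a].tolist()[:2] if 0<=b<255 and 0<=a<560 else ['-'])))
    print(x,r)
i2=grab_frame('side');ms=cam('side')
a=cv2.imread('pics/side0.png');mk=cv2.absdiff(a,i2).max(2)>60
k,l,st,c=cv2.connectedComponentsWithStats(cv2.morphologyEx(mk.astype(np.uint8),cv2.MORPH_OPEN,np.ones((3,3))))
for i in range(1,k):
    if st[i,4]>60: pp(st[i],plane(ms,[c[i]],.02)[0])
E
```

```text
78.2667 [0.51, 0.3084, 0.2619] [3.1403, -0.001, -1.4286] 0.06823599187840787
-0.022 [(85, '-'), (80, '-'), (75, '-'), (70, '-'), (65, '-'), (60, '-'), (55, '-'), (50, '-'), (45, '-'), (40, 17, 147), (35, 30, 49), (30, 30, 61), (25, 30, 68), (20, 15, 135), (15, 15, 133), (10, 15, 131), (5, 13, 144), (0, 12, 144), (-5, 12, 143), (-10, 13, 147), (-15, 13, 147), (-20, 20, 141), (-25, 20, 154), (-30, 19, 153), (-35, 18, 159), (-40, 30, 54), (-45, 30, 60), (-50, 30, 59), (-55, 15, 133), (-60, 14, 134), (-65, 12, 142), (-70, 13, 147), (-75, 13, 148), (-80, 14, 152), (-85, 14, 150)]
0 [(85, '-'), (80, '-'), (75, '-'), (70, '-'), (65, '-'), (60, '-'), (55, '-'), (50, '-'), (45, '-'), (40, 12, 165), (35, 13, 142), (30, 28, 89), (25, 30, 65), (20, 16, 133), (15, 15, 135), (10, 15, 134), (5, 13, 148), (0, 13, 147), (-5, 13, 146), (-10, 13, 143), (-15, 13, 152), (-20, 15, 149), (-25, 10, 155), (-30, 13, 161), (-35, 17, 155), (-40, 30, 53), (-45, 24, 113), (-50, 11, 154), (-55, 15, 132), (-60, 14, 139), (-65, 12, 144), (-70, 12, 142), (-75, 13, 147), (-80, 12, 140), (-85, 14, 144)]
0.022 [(85, '-'
[... 906 characters left out ...]
25, 153, 195, 11888] [0.2317, -0.177, 0.02]
[313, 226, 11, 12, 99] [0.5872, -0.0509, 0.02]
[122, 269, 10, 9, 63] [0.0892, 0.0795, 0.02]
[111, 275, 10, 17, 76] [0.0558, 0.0589, 0.02]
[0, 280, 55, 38, 1378] [-0.1617, 0.1377, 0.02]
[341, 284, 14, 14, 96] [0.5185, -0.2522, 0.02]
[349, 298, 23, 15, 217] [0.517, -0.3014, 0.02]
[376, 316, 16, 15, 124] [0.5273, -0.3671, 0.02]
[24, 323, 36, 41, 854] [-0.1346, -0.0263, 0.02]
[141, 328, 16, 16, 137] [0.0759, -0.1244, 0.02]
[385, 328, 23, 19, 255] [0.5269, -0.4101, 0.02]
[158, 345, 8, 19, 76] [0.0856, -0.1768, 0.02]
[140, 382, 22, 28, 354] [0.0324, -0.2554, 0.02]
[17, 393, 14, 27, 240] [-0.2, -0.1576, 0.02]
[125, 415, 21, 5, 83] [-0.0067, -0.2798, 0.02]
```

```bash
python3 - <<'E'
from h import *
ms=cam('side')
for n,i in(('s9',cv2.imread('pics/s9.png')),('now',grab_frame('side'))):
    u,v=proj(ms,[.4709,.0304,.06])[0].astype(int);d=i.max(2)[v-20:v+20,u-15:u+15]<60;y,x=np.nonzero(d)
    pp(n,[u,v],[x.mean()+u-15,y.mean()+v-20,len(x)])
job_done()
E
```

```text
s9 [267, 219] [266.6477, 221.5909, 88.0]
now [267, 219] [266.8673, 220.2124, 113.0]
the job is handed in; nothing more can be done
```

The job is handed in: both blocks present (one ring, one cross) were pressed and released, and now stand upright in the tray, with the carriage drawn fully out.

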